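# Hang the bail pail on the hanging balance

### The job

Check the hanging balance: with the small pail still standing on the bench, swing its flat-lying bail upright and pause for a moment, then pick the pail up and hook the middle of the bail over the balance's hook. Leave the pail hanging freely and still with the brass check weight inside; keep it from tipping on the way and do not disturb the other things on the bench.

Things in the scene. Friction and masses are not known exactly. Their poses are not given: they have to be found in the camera images.
- pail: Small open aluminium pail, loose, 0.28 to 0.46 kg; 92 mm high, outer diameter 92 mm at the bottom, 110 mm at the rim, inner floor 4 mm up. Origin: centre of its underside; z up. The bail's hinge axis runs along the pail's y, 82 mm above the origin; its ears reach y = +-62 mm. At the start the bail lies to the pail's +x, away from the robot (yaw within 0.5 rad).
- bail (a joint): Angle of the pail's bail (dark U of 6 mm round wire, 30 g): 0 flat at rim level toward the pail's +x, pi/2 upright, pi flat toward -x; starts at 0 to 0.3. Stiff hinge (0.025 N m): it stays where it is left. Crossbar 90 mm from the hinge, straight from 11 to 46 mm either side of its middle; the middle is kinked 5 mm outward to take a hook. Flat, it leaves 30 mm to the rim.
- bail_mid (a point): Wire centre at the kink in the middle of the bail's crossbar, 95 mm from the hinge axis: the place that belongs on the hook. The point turns with the bail; its y axis runs along the crossbar.
- bail_grip_l (a point): Wire centre on the straight part of the crossbar, 30 mm from the middle toward the pail's +y, 90 mm from the hinge axis: a place to pinch.
- bail_grip_r (a point): The same, 30 mm from the middle toward the pail's -y.
- balance: Hanging balance, fixed. Origin on the bench below the hook's lowest point; front (-x) faces the robot, z up. Grey base x -70 to 145, y +-80, 14 mm high; column 26 mm thick at x = 115; white head x 15 to 145, y +-65, z 315 to 385 mm. The head overhangs the hook: no room for a tool pointing straight down there, only for one leaning about 40 degrees back, its body to the front.
- hook_seat (a point): Top of the hook's bar (8 mm round, orange) at its lowest point, 209 mm above the bench; axes as the balance. A wire lying here has its centre 4 mm higher. The hook lies in the balance's plane y = 0: shank down from the head at x = 50 mm, bar sloping forward and down to x = 0, then up to the tip (a V notch); open upward and to the front.
- hook_tip (a point): Top of the hook's upturned tip, 223 mm above the bench, 16 mm in front of the seat. The wire must pass over it.
- check_weight: Brass knobbed weight, 200 g, 30 mm wide and 42 mm tall, standing loose in the pail and to stay there. Origin: centre of its underside.
- sample_jar_1: Bystander: sand sample jar with a blue cap, 64 mm wide, 85 tall (mm). Origin: centre of its underside.
- moisture_tin_1: Bystander: white aluminium tin with lid, 68 mm wide, 38 tall (mm). Origin: centre of its underside.
- moisture_tin_2: Bystander: smaller white aluminium tin with lid, 62 mm wide, 34 tall (mm). Origin: centre of its underside.
- lab_timer: Bystander: flat square countdown timer, 64 x 64 x 17 (mm). Origin: centre of its underside.
- sample_jar_2: Bystander: dark sample jar with a black cap, 56 mm wide, 70 tall (mm). Origin: centre of its underside.

How it is judged (in metres and radians):
On the way:
1. the bail is upright (within about 17 degrees) while the pail still stands level on the bench (value of joint bail between 1.27 and 1.87 rad and height (world z) of pail below 0.008 m and angle between pail's own z axis and vertical below 0.1 rad), for 0.2 s.
At the end, for the whole second after the job is handed in: The pail hangs by its bail: bail middle on the hook (within 20 mm sideways, between tip and shank), hook carrying over 2 N, pail underside over 25 mm above the bench, axis within 0.3 rad of vertical, slower than 0.08 m/s, check weight inside (x of bail_mid in the frame of hook_seat between -0.018 and 0.03 m and y of bail_mid in the frame of hook_seat between -0.02 and 0.02 m and z of bail_mid in the frame of hook_seat between -0.006 and 0.025 m and contact force between pail and balance above 2 N and height (world z) of pail above 0.025 m and angle between pail's own z axis and vertical below 0.3 rad and linear speed of pail below 0.08 m/s and distance between check_weight and pail below 0.06 m); the robot touches nothing.
It fails at once if a bystander (jars, tins, timer) is moved more than 40 mm (distance of any of sample_jar_1, moisture_tin_1, moisture_tin_2, lab_timer, sample_jar_2 from where it was at the start of the episode above 0.04 m).
It fails at once if the check weight comes out of the pail (distance between check_weight and pail above 0.1 m).
It fails at once if the pail is tipped more than 40 degrees (angle between pail's own z axis and vertical above 0.7 rad).
It also fails if it takes over 56 s, if anything falls off the work surface, if the arm or the gripper's body presses on something with over 40 N, if the wrist force passes 120 N, or if a joint passes its speed limit or range.

### The arm

A 6-joint arm with a two-finger parallel gripper is mounted at the origin on a cart in front of the work surface, level with it; the furniture and walls round the work are solid. World frame = base frame: x ahead of the robot, y to its left, z up, the work surface at z = 0. Lengths are in m, angles in degrees, forces in N, time in s.
With the tool pointing down it reaches from about 0.25 to 0.85 m from the base axis. Payload 12.5 kg.
Tool frame: the origin (TCP) lies midway between the tips of the shut fingers; the grasp point (between the pads) lies 19 mm behind it (robot.grasp_offset is the y of the grasp point in the tool frame, in m); y points along the fingers, x is the direction in which the jaws open and shut, and the axes are right-handed (so a half turn about y gives the same grasp; the last joint's range is limited). The gripper opens to 93 mm and grips with 3 to 60 N. Pads are 15 mm wide; open, the fingers measure 128 mm over their backs; the gripper's body (75 mm by 188 mm) begins 65 mm behind the grasp point.
Start: joints at [-71.368, 20.094, 94.641, -0, 65.266, -4.847], TCP at [0.219, -0.504, 0.219] pointing down, gripper open.
Joint ranges: [-157.81, 157.81], [-45, 120.19], [0.68, 151.7], [-89.99, 269.99], [4.06, 180], [-164.3, 164.3]. Speed limits (degrees/s): [127.2, 127.2, 159.86, 180, 180, 180].

### API

Orientations are given as [roll, pitch, yaw] about the fixed x, y, z axes, in that order (R = Rz(yaw) Ry(pitch) Rx(roll)).
In Python, from station import robot gives the robot as it stands.
- The arm moves only by the tool send_rows, never from a script. Its argument "series" is text: rows parted by semicolons, each of 5 numbers parted by spaces: the shift along the tool's x, y, z in mm, then the turn about the tool's y in degrees, then the closure, from 0 (fully open) to 1 (shut). In form: tx ty tz spin jaw; .... A call has 1 to 8 rows; each row shifts and turns the commanded pose from where the row before left it, along the tool's axes as they then stand; what a row does not reach is not made up. A row lasts 1/8 s, in which the tool goes at most 62.5 mm and 10.7 degrees, less where a joint would pass 70% of its speed; a pose out of reach is approached as far as the arm can. A call is refused whole if a number of a shift passes 62.5 or a number of a turn 10.7, either way. A call with a gripper value outside its range is refused whole. The fingers move at their own pace and stop on an object; "squeeze" is the grip in N (left out, the last holds). Time passes only in rows, so rows that do not move let the fingers close. It gives the time, the measured TCP pose, the force and the opening at its end, in the units of the state.
- robot.observe(): the state, without advancing time (a new reading comes with each control period).
- robot.snapshot(name): name is "side" or "top" or "wrist"; returns a dict with "pixels" (480x640x3 uint8, red, green, blue), "depth" (480x640 float32, m along the optical axis (not along the pixel's ray), 0 where there is no reading), "fx", "fy", "cx", "cy" (pixels), "eye" and "rotation" of the camera in the world. Camera axes: x right, y down, z forward; pixel columns grow to the right and rows downward; lengths in m; the calibration is good to about 2 mm. A picture is of the moment at which its call begins.
- robot.finish_job(): hands the job in, once; it reports no verdict.
Trained networks look in the newest picture that a camera, given by its name, has taken for a name from the list of things; names that differ only in an ending like _2 or _b are one class to them, and where a whole thing is asked for, a point or a joint stands for the part that bears it (a point fixed in the world has none). Each returns a list of dicts, best first, with "conf" (0 to 1); they miss things now and then, are a little off and sometimes report something else, mostly with a low value. They report only what shows in the picture. A call takes as long as a camera call.
- robot.spot_in(query, camera): "pixel" ([column, row] in pixels, amid what is visible of it).
The state is a dict: "clock": time; "q": joint angles; "dq": joint speeds; "tau": joint torques, N m; "position": TCP position; "tcp_rot": TCP orientation; "ft_force": force on the tool from outside, world axes, zero at the start; "wrist_torque": the same for the moment, N m; "finger_gap": finger opening in m.
Only numpy, scipy, OpenCV 4.12 (cv2) and the standard library are available. Lean on these libraries where they do the work, as an engineer would, in place of code of your own. Each camera call takes 0.05 s, during which the arm holds its last target.

## Working session

There is one attempt and no reset: what is moved stays moved. The work goes in short steps, Python scripts to look and compute and a tool call to move; the robot and the scene stay as the last step left them, time stands still between calls to the robot, and variables do not carry over. Pictures are saved under pics/ and viewed, and the job is handed in when it is done.

Besides the shell and the picture viewer there is one more tool, called in YAML: its name, and indented under it one key for each argument. send_rows: Moves the arm, as the interface text tells. Its arguments: {"type":"object","properties":{"series":{"type":"string"},"squeeze":{"type":"number"}},"required":["series"]}

```bash
ls; mkdir -p pics
cat > h.py <<'E'
import numpy as np, cv2
from scipy.spatial.transform import Rotation as R
from station import robot
def snap(n,f=None):
    s=robot.snapshot(n)
    if f: cv2.imwrite('pics/'+f,s['pixels'][:,:,::-1])
    return s
def w(s,u,v,d=None):
    if d is None: d=s['depth'][int(round(v)),int(round(u))]
    p=np.array([(u-s['cx'])/s['fx']*d,(v-s['cy'])/s['fy']*d,d])
    return np.array(s['rotation'])@p+np.array(s['eye'])
def proj(s,P):
    c=np.array(s['rotation']).T@(np.array(P)-np.array(s['eye']))
    return np.array([s['fx']*c[0]/c[2]+s['cx'],s['fy']*c[1]/c[2]+s['cy']])
def cloud(s):
    d=s['depth'];v,u=np.mgrid[0:480,0:640]
    p=np.stack([(u-s['cx'])/s['fx']*d,(v-s['cy'])/s['fy']*d,d],-1)
    return p@np.array(s['rotation']).T+np.array(s['eye'])
E
python3 - <<'E'
from h import *
np.set_printoptions(precision=4,suppress=True)
o=robot.observe();print(o)
for n in ['side','top','wrist']:
    s=snap(n,n+'0.png'); print(n,s['eye'],np.array(s['rotation']).tolist(),s['fx'])
    for q in ['pail','bail_mid','bail_grip_l','bail_grip_r','hook_seat','hook_tip','balance','check_weight','sample_jar_1','moisture_tin_1','lab_timer']:
        for r in robot.spot_in(q,n)[:2]:
            u,v=r['pixel']; print(q,np.round(r['pixel'],1),round(r['conf'],2),w(s,u,v))
E
```

```text
pics
{'clock': 0.0, 'q': array([-71.3656,  20.126 ,  94.6765,  -0.0002,  65.2645,  -4.8465]), 'dq': array([ 0.0268, -0.1121,  0.1338, -0.0105, -0.0099, -0.0572]), 'tau': array([ -0.0003, -49.7321, -28.5253,   0.0698,   0.0257,  -0.0001]), 'position': array([ 0.2191, -0.5041,  0.2181]), 'tcp_rot': array([-89.9945,   0.0668, -66.519 ]), 'ft_force': array([0.1868, 0.486 , 0.6089]), 'wrist_torque': array([0.0413, 0.0251, 0.0098]), 'finger_gap': 0.09317879070241351}
side [-0.1918  0.8619  0.5976] [-111.36716331078837, 0.867918497034067, -145.16191510983344] 552.1295958983089
bail_mid [318.6 259.9] 0.72 [-187.442  -186.3883 -186.6526]
bail_grip_l [317.2 257.2] 0.47 [-225.8552 -224.8015 -225.0658]
bail_grip_r [317.2 257.2] 0.47 [-225.8552 -224.8015 -225.0658]
hook_seat [190.1 232.1] 0.78 [-196.7665 -195.7128 -195.9771]
hook_tip [184.3 237.4] 0.92 [-142.3021 -141.2484 -141.5127]
balance [189.8 232.1] 0.95 [-196.6674 -195.6137 -195.878 ]
balance [310.4 246.4] 0.17 [-193.4076 -192.3539 -192.6182]
sample_jar_1 [366.  235.3] 0.84 [-239.3037 -238.25   -238.5143]
sample_jar_1 [314.6 258.2] 0.74 [-
[... 718 characters left out ...]
1 [-159.6045 -160.0577 -158.3974]
balance [240.3 170.8] 0.78 [-79.3266 -79.7798 -78.1195]
balance [357.5 244.2] 0.32 [-159.1879 -159.6412 -157.9809]
check_weight [356.9 249.5] 0.55 [-156.7419 -157.1951 -155.5348]
sample_jar_1 [446.5 216.5] 0.8 [-194.2437 -194.6969 -193.0366]
sample_jar_1 [440.8 190.4] 0.56 [-190.385  -190.8382 -189.178 ]
moisture_tin_1 [385.8 300.6] 0.61 [-168.9688 -169.4221 -167.7618]
moisture_tin_1 [183.9 297.9] 0.6 [-74.5618 -75.015  -73.3547]
wrist [ 0.2915 -0.4731  0.3847] [163.34664753311512, -0.02413274353618214, -66.57575849118436] 410.56333826550673
moisture_tin_1 [96.5  2.4] 0.96 [-49.6507 -50.4153 -49.5575]
lab_timer [275.8  27.3] 0.89 [-27.1956 -27.9602 -27.1024]
```

```bash
sed -i "s/    if f: cv2/    s['rotation']=R.from_euler('xyz',s['rotation'],degrees=True).as_matrix()\n    if f: cv2/" h.py
python3 - <<'E'
from h import *
np.set_printoptions(precision=4,suppress=True)
for n in ['side','top','wrist']:
    s=snap(n,n+'1.png'); np.savez('s_'+n,**{k:v for k,v in s.items()})
    for q in ['pail','bail_mid','bail_grip_l','hook_seat','hook_tip','balance','check_weight','sample_jar_1','moisture_tin_1','lab_timer']:
        for r in robot.spot_in(q,n)[:2]:
            u,v=r['pixel']; print(n,q,np.round(r['pixel'],1),round(r['conf'],2),w(s,u,v))
E
```

```text
side pail [344.2 266.1] 0.92 [ 0.4312 -0.1386  0.08  ]
side bail_mid [315.  256.1] 0.62 [ 0.6311 -0.3048  0.0016]
side bail_grip_l [319.9 258. ] 0.78 [ 0.6161 -0.3071 -0.0016]
side hook_seat [191.6 232.1] 0.67 [ 1.0042 -0.1954  0.0335]
side hook_tip [184.4 239.5] 0.95 [0.6876 0.107  0.1727]
side balance [188.7 233.8] 0.94 [ 1.0033 -0.1827  0.0322]
side sample_jar_1 [343.8 230.7] 0.83 [ 0.5845 -0.3817  0.0628]
side sample_jar_1 [367.5 234.5] 0.6 [ 0.5178 -0.3995  0.0591]
side moisture_tin_1 [266.8 397. ] 0.79 [0.3072 0.2975 0.0372]
side moisture_tin_1 [411.  292.9] 0.71 [-0.1918  0.8619  0.5976]
side lab_timer [315.6 254.6] 0.62 [ 0.635  -0.3134  0.0023]
top pail [358.  243.1] 0.65 [ 0.4734 -0.1901  0.0046]
top bail_mid [328.6 230.9] 0.79 [ 0.4995 -0.11    0.0981]
top bail_grip_l [328.1 232.1] 0.61 [ 0.4968 -0.1088  0.0933]
top hook_seat [242.4 171.2] 0.63 [0.6005 0.0695 0.3826]
top hook_seat [361.4 250.7] 0.62 [ 0.4507 -0.1963  0.0402]
top hook_tip [237.1 170.9] 0.63 [0.6007 0.08   0.3858]
top balance [237.9 168.5] 0.61 [0.6053 0.078  0.3879]
top balance [357.4 250.7] 0.47 [ 0.4513 -0.1862  0.0324]
top sample_jar_1 [439.3 192.9] 0.72 [ 0.5932 -0.3973  0.0866]
top sample_jar_1 [446.9 218.4] 0.69 [ 0.5285 -0.4181  0.0707]
top moisture_tin_1 [386.4 301.3] 0.7 [ 0.3162 -0.2594  0.0331]
top moisture_tin_1 [185.5 300.2] 0.69 [0.3297 0.2679 0.0414]
top lab_timer [441.8 284.7] 0.96 [ 0.3569 -0.4094  0.0209]
wrist moisture_tin_1 [93.3  3.4] 0.67 [ 0.2933 -0.2808  0.0224]
wrist lab_timer [276.5  25.5] 0.77 [ 0.3369 -0.4187  0.0158]
```

View pics/side0.png

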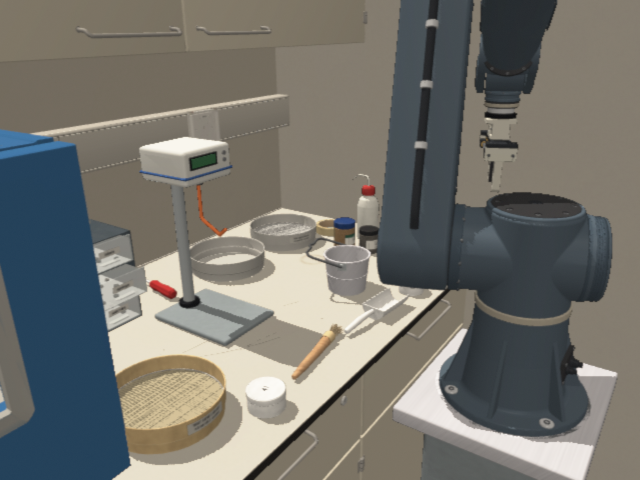

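View pics/top0.png

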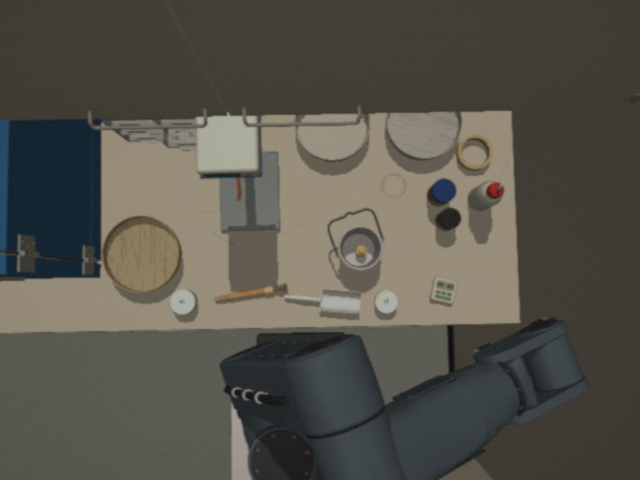

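View pics/wrist0.png

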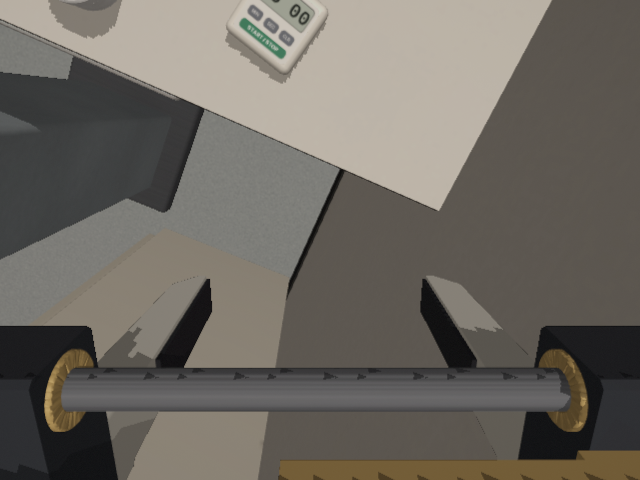

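Run:
```python
from h import *
np.set_printoptions(precision=4,suppress=True,linewidth=150)
s=dict(np.load('s_top.npz')); im=s['pixels'][195:285,305:405,::-1]
cv2.imwrite('pics/topcrop.png',cv2.resize(im,None,fx=6,fy=6,interpolation=cv2.INTER_NEAREST))
s2=dict(np.load('s_side.npz'))
cv2.imwrite('pics/sidecrop.png',cv2.resize(s2['pixels'][225:305,295:385,::-1],None,fx=7,fy=7,interpolation=cv2.INTER_NEAREST))
cv2.imwrite('pics/sidehook.png',cv2.resize(s2['pixels'][130:250,130:250,::-1],None,fx=5,fy=5,interpolation=cv2.INTER_NEAREST))
C=cloud(s)
reg=C[195:285,305:405].reshape(-1,3)
print('bench z',np.median(reg[reg[:,2]<0.02][:,2]))
P=reg[(reg[:,2]>0.06)&(reg[:,2]<0.14)]
print(len(P))
rim=P[(abs(P[:,2]-.092)<.008)]
# ransac circle r .055
rng=np.random.default_rng(0);best=0
from scipy.optimize import least_squares
for i in range(3000):
    c0=rng.uniform([.4,-.25],[.52,-.12])
    r=abs(np.linalg.norm(rim[:,:2]-c0,axis=1)-.0535)<.004
    if r.sum()>best: best=r.sum();cb=c0
for _ in range(5):
    m=abs(np.linalg.norm(rim[:,:2]-cb,axis=1)-.0535)<.004
    f=least_squares(lambda c:np.linalg.norm(rim[m,:2]-c[:2],axis=1)-c[2],[*cb,.0535]);cb=f.x[:2]
print('pail c',f.x,m.sum())
d=np.linalg.norm(P[:,:2]-cb,axis=1)
b=P[(d>.066)]
print(len(b));
o=np.argsort(np.arctan2(b[:,1]-cb[1],b[:,0]-cb[0]))
b=b[o]
print(b[::max(1,len(b)//40)])
np.save('bail.npy',b);np.save('pc.npy',cb)
```

```text
bench z 0.0006869868450980476
737
pail c [ 0.4564 -0.188   0.054 ] 300
223
[[ 0.4927 -0.2447  0.0836]
 [ 0.5022 -0.2388  0.094 ]
 [ 0.5071 -0.2362  0.0962]
 [ 0.5102 -0.2341  0.0918]
 [ 0.5176 -0.234   0.0951]
 [ 0.5201 -0.2314  0.096 ]
 [ 0.5287 -0.2324  0.0878]
 [ 0.5279 -0.2265  0.096 ]
 [ 0.5318 -0.2257  0.1061]
 [ 0.5424 -0.2262  0.1034]
 [ 0.5428 -0.2214  0.1002]
 [ 0.5474 -0.2186  0.1049]
 [ 0.5527 -0.2162  0.1043]
 [ 0.5499 -0.2084  0.1068]
 [ 0.5548 -0.2032  0.1097]
 [ 0.5551 -0.1983  0.1078]
 [ 0.5476 -0.193   0.1076]
 [ 0.5477 -0.188   0.1078]
 [ 0.5451 -0.1828  0.1088]
 [ 0.5432 -0.1779  0.1041]
 [ 0.5409 -0.1728  0.1032]
 [ 0.5432 -0.1677  0.1062]
 [ 0.5431 -0.1625  0.1073]
 [ 0.5403 -0.1573  0.1104]
 [ 0.5402 -0.1521  0.1122]
 [ 0.5356 -0.1496  0.1083]
 [ 0.5345 -0.145   0.0966]
 [ 0.5337 -0.1396  0.1044]
 [ 0.5289 -0.137   0.1023]
 [ 0.5311 -0.1293  0.1071]
 [ 0.5282 -0.1241  0.1104]
 [ 0.5261 -0.1191  0.1077]
 [ 0.5237 -0.114   0.107 ]
 [ 0.5181 -0.1113  0.1124]
 [ 0.5135 -0.1087  0.1081]
 [ 0.509  -0.1061  0.1035]
 [ 0.5016 -0.1085  0.1006]
 [ 0.4987 -0.1059  0.104 ]
 [ 0.4913 -0.1109  0.1004]
 [ 0.4862 -0.1107  0.1013]
 [ 0.4818 -0.1133  0.092 ]
 [ 0.4762 -0.1157  0.0977]
 [ 0.4712 -0.1181  0.0954]
 [ 0.4665 -0.1207  0.0887]
 [ 0.4612 -0.1206  0.0911]]
```

View pics/topcrop.png

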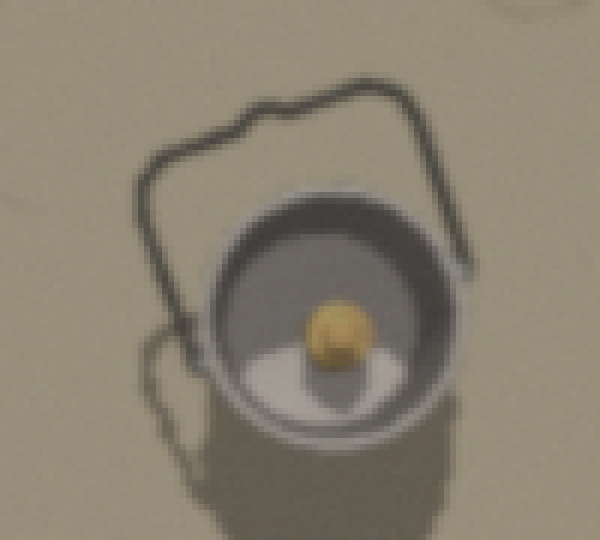

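View pics/sidehook.png

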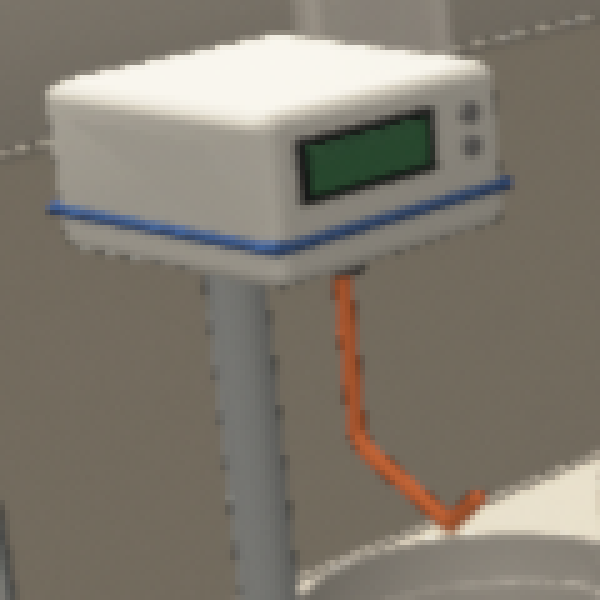

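View pics/sidecrop.png

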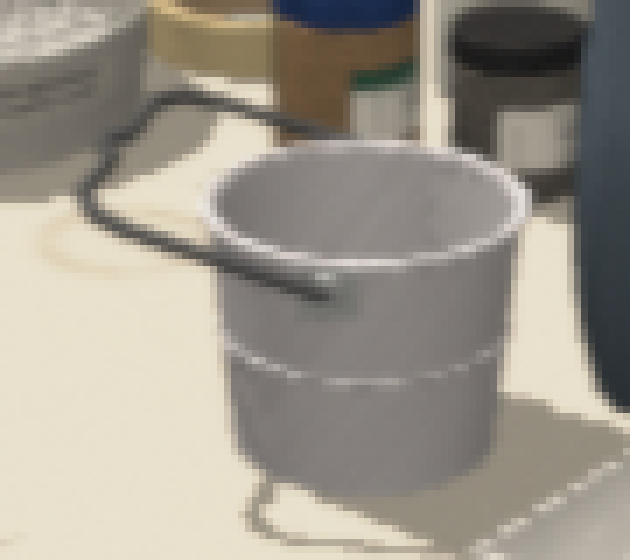

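Run:
```python
from h import *
from scipy.optimize import least_squares
np.set_printoptions(precision=4,suppress=True,linewidth=150)
T=dict(np.load('s_top.npz')); S=dict(np.load('s_side.npz'))
# bail fit
b=np.load('bail.npy');cb=np.load('pc.npy')
def poly():
    h=[(-46,90),(-11,90),(0,95),(11,90),(46,90)]
    pts=[(-62,0)]+[(-58,80)]+h+[(58,80),(62,0)]
    out=[]
    for a,c in zip(pts[:-1],pts[1:]):
        out+= [np.array(a)+(np.array(c)-a)*t for t in np.linspace(0,1,15)]
    return np.array(out)/1000
PL=poly()
def model(p):
    x,y,yaw,a=p
    loc=np.c_[PL[:,1]*np.cos(a),PL[:,0],.082+PL[:,1]*np.sin(a)]
    r=R.from_euler('z',yaw).apply(loc)
    return r+[x,y,0]
def res(p):
    m=model(p);d=np.linalg.norm(b[:,None]-m[None],axis=2).min(1)
    return np.r_[d,(p[0]-cb[0])*8,(p[1]-cb[1])*8]
f=least_squares(res,[*cb,.35,.25],loss='soft_l1',f_scale=.004)
print('bail fit',f.x,np.degrees(f.x[2]),np.median(res(f.x)))
x,y,yaw,a=f.x;c=cb
for yy in (30,-30,0):
    L=.09 if yy else .095
    print(yy,[x,y,.082]+R.from_euler('z',yaw).apply([L*np.cos(a),yy/1000,L*np.sin(a)]))
# balance head top
C=cloud(T);m=(C[...,2]>.37)&(C[...,2]<.40)&(C[...,1]>-.05)&(C[...,1]<.2)&(C[...,0]>.5)
m[:, :190]=0;m[:,265:]=0;m[180:]=0
P=C[m];print('head z',np.median(P[:,2]),m.sum(),cv2.minAreaRect((P[:,:2]*1000).astype(np.float32)))
B=cloud(T);m=(C[...,2]>.008)&(C[...,2]<.022);m[:,:218]=0;m[:,283:]=0;m[:150]=0;m[233:]=0
P=C[m];print('base',np.median(P[:,2]),m.sum(),cv2.minAreaRect((P[:,:2]*1000).astype(np.float32)))
for n,s in (('T',T),('S',S)):
    h=cv2.cvtColor(s['pixels'],cv2.COLOR_RGB2HSV)
    m=(h[...,0]<14)&(h[...,1]>150)&(h[...,2]>90)
    r=np.zeros_like(m)
    if n=='T': r[150:210,220:260]=1
    else: r[175:245,180:240]=1
    v,u=np.where(m&r);C=cloud(s)
    print(n,len(u));
    for i in np.argsort(v)[::max(1,len(v)//25)]: print(u[i],v[i],C[v[i],u[i]])
```

```text
bail fit [ 0.4571 -0.1879  0.3236  0.278 ] 18.543656236194515 0.0035041589590156376
30 [ 0.5296 -0.1319  0.1067]
-30 [ 0.5487 -0.1888  0.1067]
0 [ 0.5437 -0.1588  0.1081]
head z 0.3853521329512475 3485 ((660.7765502929688, 102.83975982666016), (129.58583068847656, 130.22796630859375), 0.532579779624939)
base 0.0147138920500971 3325 ((618.9281616210938, 100.10762786865234), (172.94081115722656, 220.90553283691406), 89.71269226074219)
T 29
238 179 [0.6136 0.101  0.2259]
238 180 [0.6115 0.1012 0.2246]
238 181 [0.6087 0.1009 0.2266]
238 182 [0.608  0.1022 0.2176]
239 182 [0.607  0.0991 0.223 ]
238 183 [0.6054 0.1021 0.219 ]
239 183 [0.605  0.0995 0.2207]
238 184 [0.6033 0.1023 0.2174]
239 184 [0.6034 0.1001 0.2163]
238 185 [0.6002 0.1018 0.2214]
239 185 [0.6004 0.0996 0.2203]
238 186 [0.5981 0.102  0.2198]
239 186 [0.5988 0.1003 0.2155]
238 187 [0.5968 0.1029 0.2135]
239 187 [0.5966 0.1004 0.2144]
238 188 [0.5947 0.1032 0.2121]
239 188 [0.5942 0.1005 0.2145]
239 189 [0.5919 0.1005 0.2143]
239 190 [0.59   0.1009 0.2114]
239 191 [0.5876 0.1009 0.2115]
239 192 [0.5855 0.1012 0.2097]
239 193
[... 445 characters left out ...]
314 0.1054 0.2729]
199 202 [0.6308 0.1068 0.267 ]
200 204 [0.6312 0.1042 0.2619]
201 206 [0.6291 0.1039 0.2579]
199 209 [0.6336 0.106  0.2512]
201 211 [0.6292 0.1051 0.2473]
200 214 [0.6296 0.1082 0.2416]
201 216 [0.6289 0.1067 0.2369]
202 218 [0.6272 0.106  0.2326]
203 220 [0.6271 0.1038 0.2276]
207 221 [0.6177 0.1018 0.2266]
206 223 [0.6183 0.1044 0.2228]
209 224 [0.6091 0.105  0.2226]
208 226 [0.6119 0.1056 0.2178]
212 227 [0.6024 0.1037 0.2168]
224 228 [0.5694 0.1024 0.2206]
223 229 [0.5704 0.1045 0.2189]
216 230 [0.5901 0.105  0.213 ]
215 231 [0.5938 0.1046 0.21  ]
224 231 [0.5687 0.1037 0.2147]
221 232 [0.5767 0.1046 0.2112]
221 233 [0.5733 0.1081 0.2108]
220 235 [0.5773 0.1075 0.2054]
```

```bash
cat > plan.py <<'E'
import sys
from h import *
# usage: plan.py x y z yaw nrows   (TCP target, mm/deg; yaw of tool x)
def plan(x,y,z,yaw,n,smooth=True):
    o=robot.observe(); p=np.array(o['position'])*1000; r=o['tcp_rot']
    Rm=R.from_euler('xyz',r,degrees=True).as_matrix()
    y0=np.degrees(np.arctan2(Rm[1,0],Rm[0,0])); d=(yaw-y0+180)%360-180
    s=np.linspace(0,1,n+1); 
    if smooth: s=.5*s+.5*(3*s**2-2*s**3)
    P=p+np.outer(s,np.array([x,y,z])-p); Y=y0+d*s
    out=[]; cur=p.copy(); cy=y0
    for i in range(n):
        Rc=R.from_euler('z',cy,degrees=True).as_matrix()@R.from_euler('x',-90,degrees=True).as_matrix()
        t=np.round(Rc.T@(P[i+1]-cur),1); a=np.round(-(Y[i+1]-cy),1)
        cur=cur+Rc@t; cy-=a; out.append((*t,a))
    print('from',p.round(1),np.round(r,2),'end',cur.round(1),round(cy,2))
    print('; '.join('%g %g %g %g'%o for o in out))
if __name__=='__main__':
    a=list(map(float,sys.argv[1:])); plan(*a[:4],int(a[4]))
E
python3 plan.py 529.6 -131.9 190 18.5 16
```

```text
from [ 219.2 -504.5  218.6] [-90.    -0.   -66.52] end [ 529.6 -131.9  190. ] 18.48
-8 1.1 16 -3.1; -9.2 1.3 20.9 -4; -9.1 1.6 25.5 -4.8; -7.8 1.8 29.7 -5.4; -5.5 2 33 -5.8; -2.3 2.1 35.6 -6.3; 1.8 2.2 37 -6.5; 6 2.2 37.3 -6.6; 10.3 2.3 36.4 -6.6; 14.1 2.1 34.2 -6.5; 17.2 2.1 31.2 -6.3; 19.3 2 27.4 -5.9; 20.2 1.8 23.1 -5.3; 19.6 1.6 18.7 -4.8; 17.8 1.4 14.4 -4; 14.7 1 10.2 -3.1
```

send_rows:
  series: "-8 1 16 -3 0.3; -9 1 21 -4 0.7; -9 2 25 -5 0.74; -8 2 30 -5 0.74; -5 2 33 -6 0.74; -2 2 35 -6 0.74; 2 2 37 -6.5 0.74; 6 2 37 -6.5 0.74"
  squeeze: 15

```text
clock: 4.45
position: [0.3759, -0.3183, 0.2046]
tcp_rot: [-90.0, -0.0, -24.2]
ft_force: [-0.0, -0.3, 0.6]
finger_gap: 0.0244
```

```bash
python3 plan.py 529.6 -131.9 170 18.5 8; python3 -c "
from h import *;print(robot.observe()['finger_gap'])"
```

```text
from [ 375.9 -318.3  204.6] [-8.999e+01 -1.000e-02 -2.417e+01] end [ 529.6 -131.9  170. ] 18.53
5.4 2.9 19.6 -3.6; 9.3 4.1 27.2 -5.1; 14 5 31.4 -6; 18.7 5.3 32.3 -6.6; 22.2 5.3 29.9 -6.6; 23.6 5 25.1 -6.1; 21.9 4.1 18.7 -5.1; 16.5 2.9 11.8 -3.6
0.02442676737761745
```

send_rows:
  series: "5.4 3 19.6 -3.6 0.74; 9.3 4 27.2 -5.1 0.74; 14 5 31.4 -6 0.74; 18.7 5 32.3 -6.6 0.74; 22.2 5 29.9 -6.6 0.74; 23.6 5 25.1 -6.1 0.74; 21.9 4 18.7 -5.1 0.74; 16.5 3 11.8 -3.6 0.74"

```text
clock: 5.45
position: [0.5303, -0.133, 0.1705]
tcp_rot: [-90.0, 0.0, 18.5]
ft_force: [1.0, 0.8, -0.3]
finger_gap: 0.0244
```

Run:
```python
from h import *
o=robot.observe();print(o['position'],o['tcp_rot'],o['clock'])
s=snap('wrist','wr2.png')
# project expected grips
for P in ([.5296,-.1319,.1067],[.5437,-.1588,.1081],[.5487,-.1888,.1067]): print(proj(s,P))
```

```text
[ 0.53032923 -0.13297844  0.17046122] [-8.99855325e+01  7.74360373e-03  1.84779803e+01] 5.45
[317.00255833 244.8843907 ]
[324.97621997 292.27866938]
[317.13845941 334.71028732]
```

View pics/wr2.png

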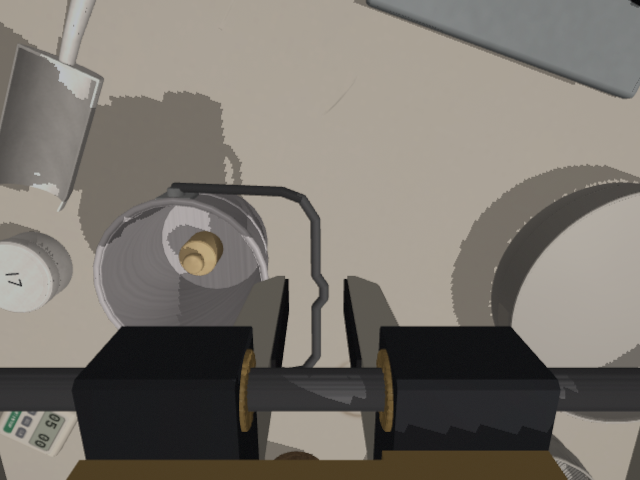

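send_rows:
  series: "-0.5 15 0 0 0.74; 0 22 1 0 0.74; 0 22 0 0 0.74; 0 15 0 0 0.74; 0 9 0 0 0.74; 0 0 0 0 1; 0 0 0 0 1; 0 0 0 0 1"
  squeeze: 12

```text
clock: 6.5
position: [0.5299, -0.1341, 0.0884]
tcp_rot: [-90.1, -0.1, 18.2]
ft_force: [2.6, 1.2, -0.4]
finger_gap: 0.0055
```

Run:
```python
from h import *
o=robot.observe();print(o['position'],o['tcp_rot'],o['clock'],o['finger_gap'])
p=o['position']*1000
# arc: wire radius 90 from hinge; from angle .278 in steps
a=np.linspace(.278,np.pi/2,13);
x=90*np.cos(a);z=90*np.sin(a)
print(np.c_[np.diff(x),-np.diff(z)].round(1))
```

```text
[ 0.52989192 -0.13409941  0.08841284] [-90.06016746  -0.11016052  18.17547347] 6.5 0.005531985830397644
[[-3.2 -9.2]
 [-4.1 -8.8]
 [-5.  -8.3]
 [-5.9 -7.7]
 [-6.7 -7. ]
 [-7.4 -6.2]
 [-8.  -5.4]
 [-8.6 -4.5]
 [-9.  -3.6]
 [-9.3 -2.6]
 [-9.6 -1.6]
 [-9.7 -0.5]]
```

Wire held (gap 5.5 mm). Swing along the arc.

send_rows:
  series: "-3.2 -9.2 0 0 1; -4.1 -8.8 0 0 1; -5 -8.3 0 0 1; -5.9 -7.7 0 0 1; -6.7 -7 0 0 1; -7.4 -6.2 0 0 1; -8 -5.4 0 0 1; -8.6 -4.5 0 0 1"

```text
clock: 7.5
position: [0.4823, -0.1495, 0.1452]
tcp_rot: [-90.0, -0.0, 18.2]
ft_force: [3.6, 1.5, 3.4]
finger_gap: 0.0058
```

send_rows:
  series: "-9 -3.6 0 0 1; -9.3 -2.6 0 0 1; -9.6 -1.6 0 0 1; -9.7 -0.5 0 0 1; 0 0 0 0 1; 0 0 0 0 1; 0 0 0 0 1; 0 0 0 0 1"

```text
clock: 8.5
position: [0.447, -0.1609, 0.1529]
tcp_rot: [-90.0, 0.0, 18.2]
ft_force: [0.5, 0.5, -1.2]
finger_gap: 0.0053
```

Run:
```python
from h import *
o=robot.observe();print(o['position'],o['tcp_rot'],o['clock'],o['finger_gap'])
s=snap('side'); 
cv2.imwrite('pics/side3.png',cv2.resize(s['pixels'][170:320,250:400,::-1],None,fx=4,fy=4))
for P in ([.457,-.188,.177],[.457,-.188,.082],[.457,-.188,0]):print(proj(s,P),(proj(s,P)-[250,170])*4)
```

```text
[ 0.44698391 -0.16094683  0.15290241] [-8.99911926e+01  1.23962775e-02  1.81927958e+01] 8.5 0.005306517369799277
[346.21193182 218.87839265] [384.84772729 195.51357059]
[345.99645052 256.10140919] [383.98580209 344.40563678]
[345.81924232 286.71299203] [383.2769693  466.85196811]
```

View pics/side3.png

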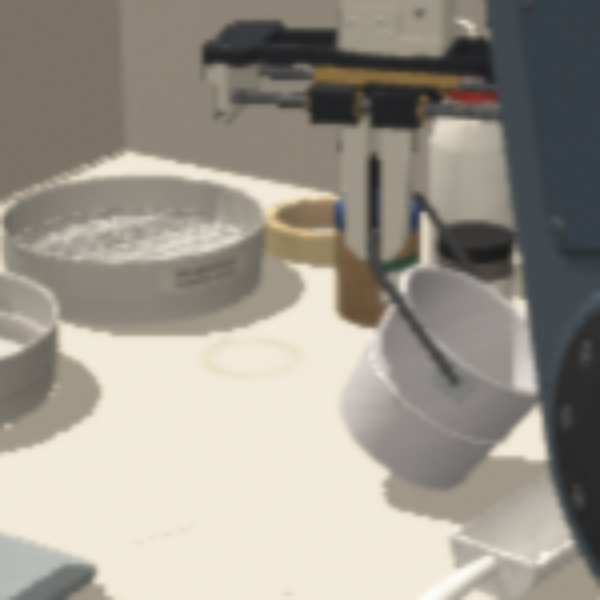

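send_rows:
  series: "4 0.2 0 0 1; 6 0.5 0 0 1; 9 1.4 0 0 1; 9 2.2 0 0 1; 9 3 0 0 1; 9 4.2 0 0 1; 0 0 0 0 1"

```text
clock: 9.43
position: [0.492, -0.1463, 0.1415]
tcp_rot: [-90.0, -0.1, 18.2]
ft_force: [4.4, 2.2, 4.6]
finger_gap: 0.0053
```

Run:
```python
from h import *
o=robot.observe();print(o['position'],o['ft_force'],o['clock'],o['finger_gap'])
s=snap('side'); 
cv2.imwrite('pics/side4.png',cv2.resize(s['pixels'][170:320,250:400,::-1],None,fx=4,fy=4))
```

```text
[ 0.4919597  -0.14634773  0.14151551] [4.4218292  2.16101774 4.55957025] 9.425 0.005326740751285648
```

View pics/side4.png

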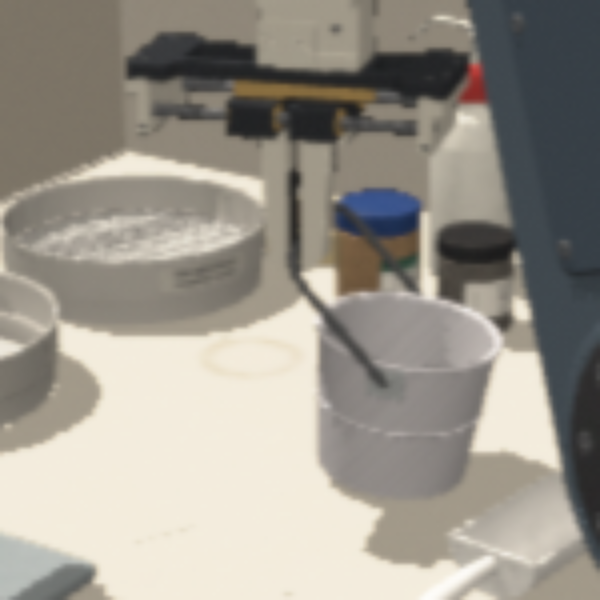

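send_rows:
  series: "1 0.5 0 0 1; 1 1 0 0 1; 0 0 0 0 1; 0 0 0 0 1"
  squeeze: 3

```text
clock: 9.98
position: [0.4926, -0.1461, 0.1401]
tcp_rot: [-90.0, -0.0, 18.2]
ft_force: [3.1, 2.3, 4.5]
finger_gap: 0.0059
```

Run:
```python
from h import *
o=robot.observe();print(o['position'],o['ft_force'],o['clock'],o['finger_gap'])
s=snap('side'); 
cv2.imwrite('pics/side5.png',cv2.resize(s['pixels'][170:320,250:400,::-1],None,fx=4,fy=4))
s=snap('top'); 
cv2.imwrite('pics/top5.png',cv2.resize(s['pixels'][180:290,300:420,::-1],None,fx=5,fy=5))
```

```text
[ 0.49261304 -0.14606143  0.14011718] [3.11659067 2.33724144 4.50486898] 9.975 0.005885691691974151
```

View pics/side5.png

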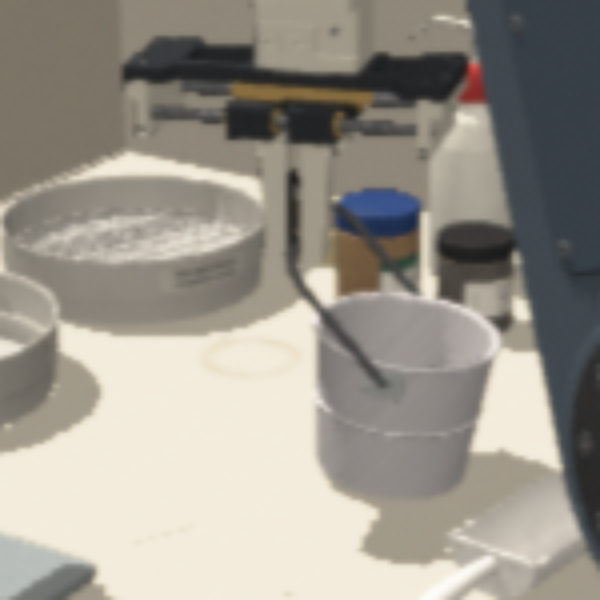

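View pics/top5.png

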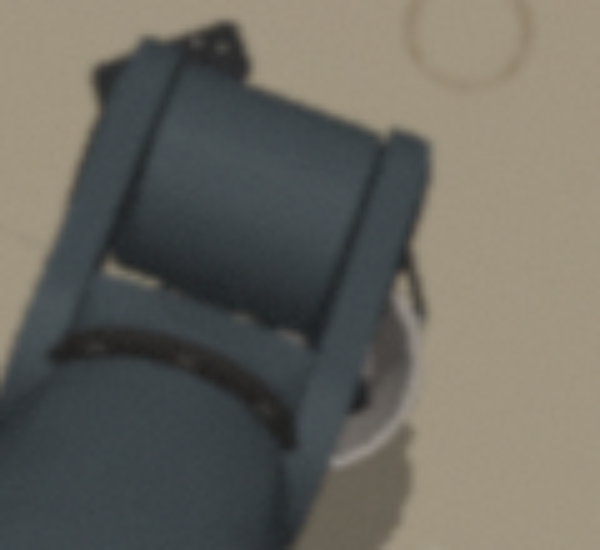

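send_rows:
  series: "0 0 0 0 0.86; 0 0 0 0 0.86; 0 0 0 0 0.86; 0 0 0 0 0.86"

```text
clock: 10.58
position: [0.4923, -0.1461, 0.1399]
tcp_rot: [-90.0, 0.0, 18.2]
ft_force: [-0.5, -1.0, -0.3]
finger_gap: 0.0132
```

Run:
```python
from h import *
o=robot.observe();print(o['position'],o['ft_force'],o['clock'],o['finger_gap'])
s=snap('side'); np.savez('s6',**s)
cv2.imwrite('pics/side6.png',cv2.resize(s['pixels'][170:320,250:400,::-1],None,fx=4,fy=4))
s=snap('wrist','wr6.png')
```

```text
[ 0.49227585 -0.14605523  0.13985415] [-0.49297225 -0.97420281 -0.32330932] 10.575 0.013160708961357454
```

View pics/side6.png

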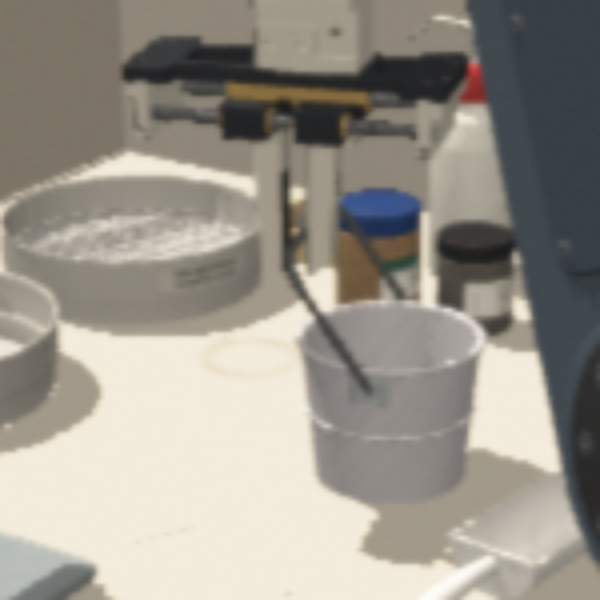

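View pics/wr6.png

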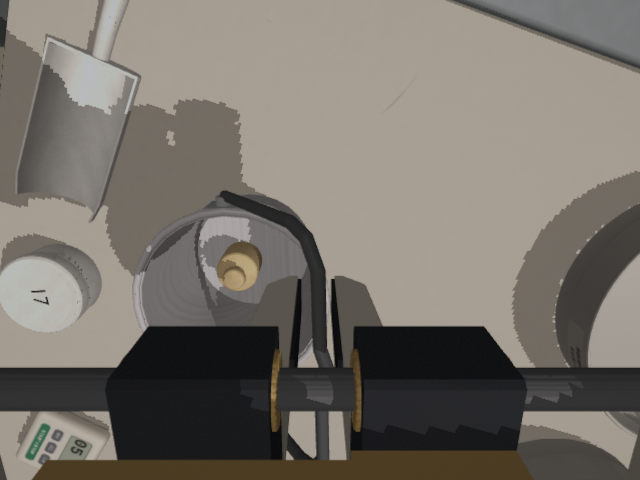

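```bash
cat > fit.py <<'E'
from h import *
from scipy.optimize import least_squares
np.set_printoptions(precision=4,suppress=True,linewidth=150)
def poly():
    pts=[(-62,0),(-58,80),(-46,90),(-11,90),(0,95),(11,90),(46,90),(58,80),(62,0)]
    out=[]
    for a,c in zip(pts[:-1],pts[1:]):
        out+= [np.array(a)+(np.array(c)-a)*t for t in np.linspace(0,1,15)]
    return np.array(out)/1000
PL=poly()
def fit(s,reg=None,c0=(.457,-.188),zb=.092,rad=.0535,verbose=1):
    C=cloud(s).reshape(-1,3); ok=(s['depth']>0).ravel()
    near=ok&(np.linalg.norm(C[:,:2]-c0,axis=1)<.15)
    P=C[near]; rim=P[abs(P[:,2]-zb)<.007]
    best=0;rng=np.random.default_rng(0)
    for i in range(2500):
        c=np.array(c0)+rng.uniform(-.05,.05,2)
        n=(abs(np.linalg.norm(rim[:,:2]-c,axis=1)-rad)<.003).sum()
        if n>best: best=n;cb=c
    for _ in range(6):
        m=abs(np.linalg.norm(rim[:,:2]-cb,axis=1)-rad)<.0035
        f=least_squares(lambda c:np.linalg.norm(rim[m,:2]-c,axis=1)-rad,cb,loss='soft_l1',f_scale=.002);cb=f.x
    if verbose: print('pail c',cb,m.sum())
    return cb,P
def bailfit(s,P,cb,yaw0,a0,dark=True,zb=.082):
    def model(p):
        x,y,yaw,a=p
        loc=np.c_[PL[:,1]*np.cos(a),PL[:,0],zb+PL[:,1]*np.sin(a)]
        return R.from_euler('z',yaw).apply(loc)+[x,y,0]
    m0=model([*cb,yaw0,a0])
    d=np.linalg.norm(P[:,None]-m0[None],axis=2).min(1)
    b=P[(d<.02)&(P[:,2]>zb+.018)]
    res=lambda p:np.r_[np.linalg.norm(b[:,None]-model(p)[None],axis=2).min(1)[::max(1,len(b)//400)],(p[0]-cb[0])*8,(p[1]-cb[1])*8]
    f=least_squares(res,[*cb,yaw0,a0],loss='soft_l1',f_scale=.003)
    print('bail',f.x,'deg',np.degrees(f.x[2:]),len(b),np.median(res(f.x)))
    return f.x
E
python3 - <<'E'
from fit import *
s=robot.snapshot('wrist');s['rotation']=R.from_euler('xyz',s['rotation'],degrees=True).as_matrix()
cb,P=fit(s,c0=(.44,-.19))
for a0 in (.7,.9,1.1): bailfit(s,P,cb,.32,a0)
s=dict(np.load('s6.npz')); cb2,P=fit(s,c0=(.44,-.19))
for a0 in (.7,.9,1.1): bailfit(s,P,cb2,.32,a0)
E
```

```text
pail c [ 0.4539 -0.1885] 2972
bail [ 0.4498 -0.1883  0.3047  0.8653] deg [17.4556 49.5767] 1333 0.006454456491060708
bail [ 0.4559 -0.1867  0.3486  1.0062] deg [19.9741 57.6529] 5651 0.0030787561946573833
bail [ 0.4562 -0.1872  0.3762  1.0279] deg [21.5559 58.8922] 6318 0.003932851898260316
pail c [ 0.4533 -0.1855] 201
bail [ 0.4526 -0.1857  0.3098  0.891 ] deg [17.7526 51.0492] 146 0.005415238537177934
bail [ 0.4544 -0.1852  0.3302  0.9668] deg [18.9216 55.3929] 267 0.005364406184820967
bail [ 0.4551 -0.1855  0.359   1.0455] deg [20.5705 59.9042] 294 0.0072786512904352355
```

send_rows:
  series: "-4 -2.5 0 0 0.86; -6 -3 0 0 0.86; -7 -3 0 0 0.86; -7 -2.5 0 0 0.86; -7 -1.5 0 0 0.86; -7 -1 0 0 0.86; -6 -0.5 0 0 0.86; -4 0 0 0 0.86"

```text
clock: 11.72
position: [0.4465, -0.1611, 0.154]
tcp_rot: [-90.0, 0.0, 18.2]
ft_force: [-0.1, 1.2, 0.5]
finger_gap: 0.0133
```

send_rows:
  series: "0 0 0 0 0.86; 0 0 0 0 0.86; 0 0 0 0 0.86; 0 0 0 0 0.86"

```text
clock: 12.22
position: [0.447, -0.161, 0.154]
tcp_rot: [-90.0, 0.0, 18.2]
ft_force: [0.3, 0.5, -0.5]
finger_gap: 0.013
```

Run:
```python
from fit import *
o=robot.observe();print(o['position'],o['ft_force'],o['clock'],o['finger_gap'])
s=snap('side'); np.savez('s7',**s)
cv2.imwrite('pics/side7.png',cv2.resize(s['pixels'][170:320,250:400,::-1],None,fx=4,fy=4))
cb,P=fit(s,c0=(.453,-.187)); bailfit(s,P,cb,.34,1.5)
```

```text
[ 0.447 -0.161  0.154] [ 0.2743  0.4795 -0.5391] 12.225 0.01301887525589861
pail c [ 0.4534 -0.186 ] 206
bail [ 0.453  -0.1849  0.3512  1.4981] deg [20.1207 85.8362] 256 0.005731473083833009
```

View pics/side7.png

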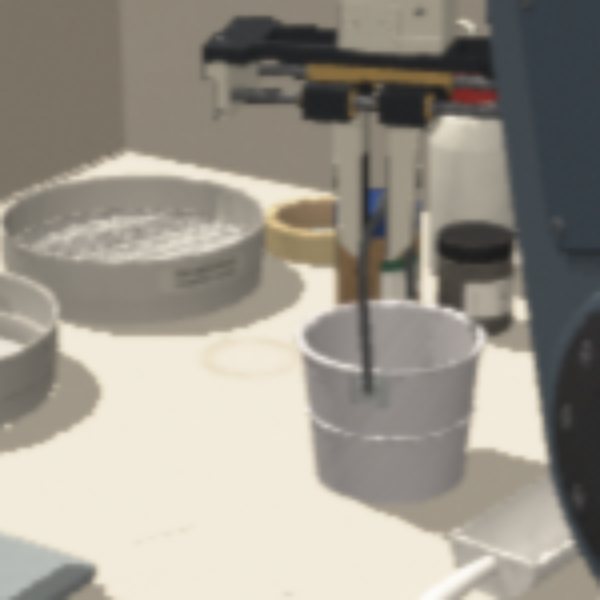

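send_rows:
  series: "5 0 0 0 0.86; 8 0.5 0 0 0.86; 10 2 0 0 0.86; 10 3 0 0 0.86; 10 5 0 0 0.86; 9 5 0 0 0.86; 6 4 0 0 0.86; 3 2 0 0 0.86"

```text
clock: 13.28
position: [0.505, -0.1418, 0.1321]
tcp_rot: [-90.0, 0.0, 18.2]
ft_force: [-0.6, -0.2, 0.2]
finger_gap: 0.0131
```

Run:
```python
from fit import *
o=robot.observe();print(o['position'],o['ft_force'],o['clock'],o['finger_gap'])
s=snap('side'); np.savez('s8',**s)
cv2.imwrite('pics/side8.png',cv2.resize(s['pixels'][170:320,250:400,::-1],None,fx=4,fy=4))
cb,P=fit(s,c0=(.453,-.187)); bailfit(s,P,cb,.34,.85)
```

```text
[ 0.505  -0.1418  0.1321] [-0.6201 -0.2136  0.1573] 13.275 0.013129806088350128
pail c [ 0.4535 -0.1865] 202
bail [ 0.4535 -0.1864  0.3485  0.8515] deg [19.9655 48.7892] 299 0.006480702521836372
```

View pics/side8.png

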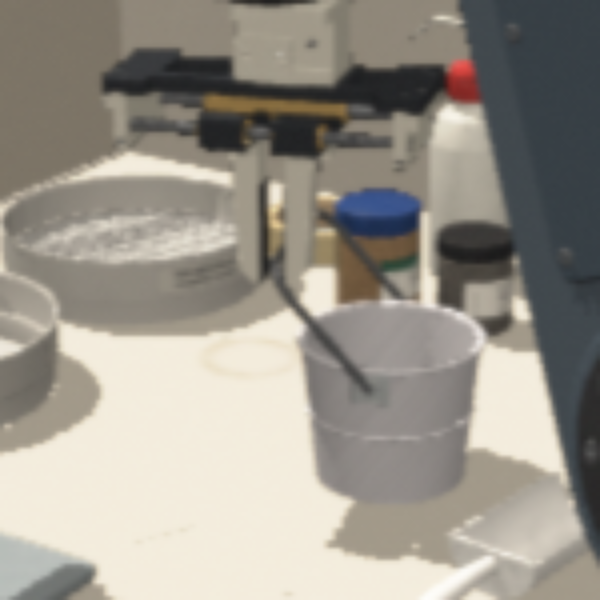

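send_rows:
  series: "0 -15 0 0 0.86; 0 -25 0 0 0.86; -5 -25 0 0 0.8; -15 -10 0 0 0.74; -22 0 -4 -0.8 0.74; -26 0 -6 -0.8 0.74; -25 5 -6 0 0.74; -16 10 -5 0 0.74"

```text
clock: 14.32
position: [0.4074, -0.1979, 0.1925]
tcp_rot: [-90.0, -0.0, 19.7]
ft_force: [0.4, -0.4, 0.5]
finger_gap: 0.0246
```

```bash
python3 plan.py 402.7 -204.5 140 19.9 4
python3 - <<'E'
from fit import *
s=snap('wrist','wr9.png')
cb,P=fit(s,c0=(.453,-.187))
E
```

```text
from [ 407.4 -197.9  192.5] [-9.003e+01 -2.000e-02  1.974e+01] end [ 402.7 -204.5  140. ] 19.94
-1.4 10.7 -0.9 -0; -1.9 15.6 -1.4 -0.1; -2 15.6 -1.4 -0; -1.4 10.6 -1 -0.1
pail c [ 0.453  -0.1893] 3972
```

View pics/wr9.png

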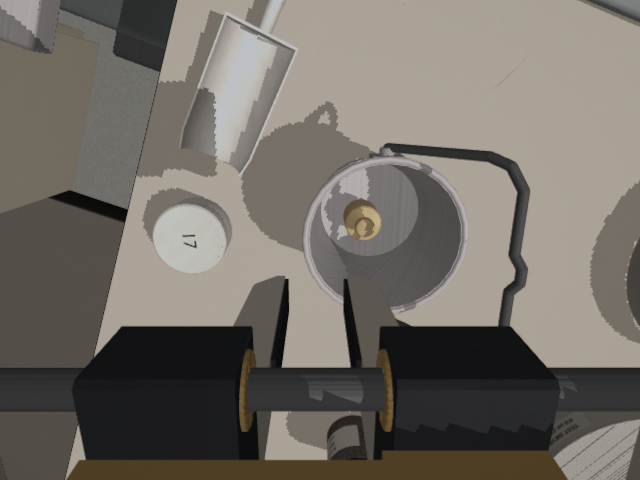

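Run:
```python
from fit import *
s=snap('wrist')
cb,P=fit(s,c0=(.453,-.187))
for y0 in (.2,.3): 
  f=bailfit(s,P,cb,y0,.84)
x,y,yaw,a=f
for yy in (-46,-30,0,30,46):
    L=.09 if yy else .095
    print(yy,proj(s,[x,y,.082]+R.from_euler('z',yaw).apply([L*np.cos(a),yy/1000,L*np.sin(a)])))
for yy in (-62,62):print(proj(s,[x,y,.082]+R.from_euler('z',yaw).apply([0,yy/1000,0])))
print('rimc',proj(s,[cb[0],cb[1],.092]))
```

```text
pail c [ 0.453  -0.1893] 4021
bail [ 0.4544 -0.188   0.3613  0.8759] deg [20.7024 50.1863] 3223 0.0021824143789596706
bail [ 0.4543 -0.1879  0.3601  0.8757] deg [20.6316 50.1765] 3223 0.0021917217862213265
-46 [505.2767 346.2223]
-30 [508.5596 321.2017]
0 [524.4828 274.199 ]
30 [522.1238 217.8217]
46 [526.1173 187.3854]
[384.3755 314.2872]
[390.2063 145.1225]
rimc [386.9498 240.522 ]
```

```bash
python3 plan.py 404.4 -206.6 64 20.6 8
```

```text
from [ 407.1 -197.6  191.6] [-8.992e+01  7.000e-02  1.968e+01] end [ 404.5 -206.6   64. ] 20.58
-0.5 10.7 -0.6 -0.1; -0.6 15.2 -0.9 -0.1; -0.8 18.2 -1.1 -0.1; -0.9 19.7 -1.2 -0.2; -0.9 19.7 -1.1 -0.1; -0.8 18.2 -1.1 -0.1; -0.7 15.2 -0.9 -0.1; -0.4 10.7 -0.6 -0.1
```

send_rows:
  series: "-1.5 10.7 -2 -0.2 0.74; -2 15.2 -3 -0.3 0.74; -2 18.2 -2.5 -0.4 0.74; 0 19.7 0 0 0.74; 0 19.7 0 0 0.74; 0 18 0 0 0.74; 0 15 0 0 0.74; 0 10.5 0 0 0.74"

```text
clock: 15.42
position: [0.406, -0.206, 0.0644]
tcp_rot: [-90.0, 0.0, 20.7]
ft_force: [0.9, 0.4, -0.5]
finger_gap: 0.0241
```

send_rows:
  series: "0 0 0 0 1; 0 0 0 0 1; 0 0 0 0 1; 0 0 0 0 1"
  squeeze: 10

```text
clock: 15.92
position: [0.4065, -0.2064, 0.066]
tcp_rot: [-90.1, -0.0, 20.7]
ft_force: [1.1, 0.1, 2.0]
finger_gap: 0.0047
```

send_rows:
  series: "0 0 0 0 1; 0 0 0 0 1"
  squeeze: 50

```text
clock: 16.18
position: [0.407, -0.2067, 0.0664]
tcp_rot: [-90.1, -0.1, 20.7]
ft_force: [-0.2, -0.2, 7.2]
finger_gap: 0.0042
```

Run:
```python
from fit import *
o=robot.observe();print(o['position'],o['tcp_rot'],o['ft_force'],o['clock'],o['finger_gap'])
s=snap('side'); np.savez('s10',**s)
cv2.imwrite('pics/side10.png',cv2.resize(s['pixels'][170:320,250:400,::-1],None,fx=4,fy=4))
```

```text
[ 0.407  -0.2067  0.0664] [-90.1093  -0.1083  20.65  ] [-0.2296 -0.2224  7.2117] 16.175 0.004175449106468681
```

View pics/side10.png

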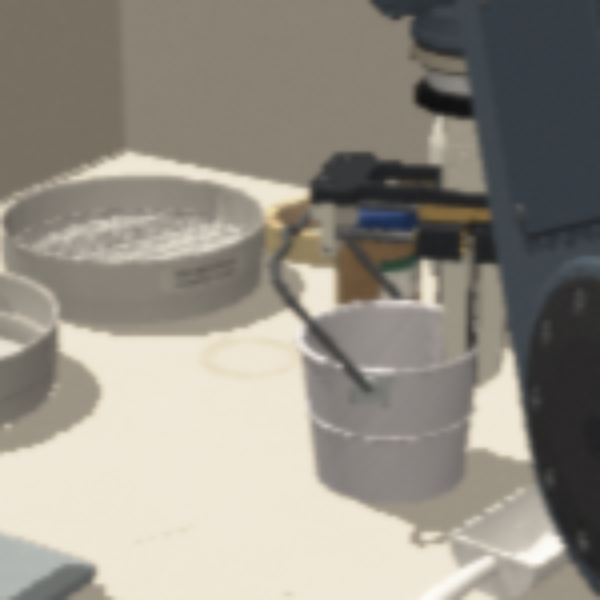

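send_rows:
  series: "0 -2 0 0 1; 0 -4 0 0 1; 0 -6 0 0 1; 0 -8 0 0 1; 0 -10 0 0 1; 0 -10 0 0 1; 0 -5 0 0 1; 0 0 0 0 1"
  squeeze: 55

```text
clock: 17.23
position: [0.4062, -0.2062, 0.1109]
tcp_rot: [-90.0, -0.0, 20.7]
ft_force: [0.4, 0.4, -7.1]
finger_gap: 0.0028
```

Run:
```python
from fit import *
o=robot.observe();print(o['position'],o['tcp_rot'],o['ft_force'],o['clock'],o['finger_gap'])
s=snap('side'); np.savez('s11',**s)
cv2.imwrite('pics/side11.png',cv2.resize(s['pixels'][170:320,250:400,::-1],None,fx=4,fy=4))
```

```text
[ 0.4062 -0.2062  0.1109] [-90.0295  -0.0204  20.6811] [ 0.3952  0.3897 -7.1229] 17.225 0.002776085917594765
```

View pics/side11.png

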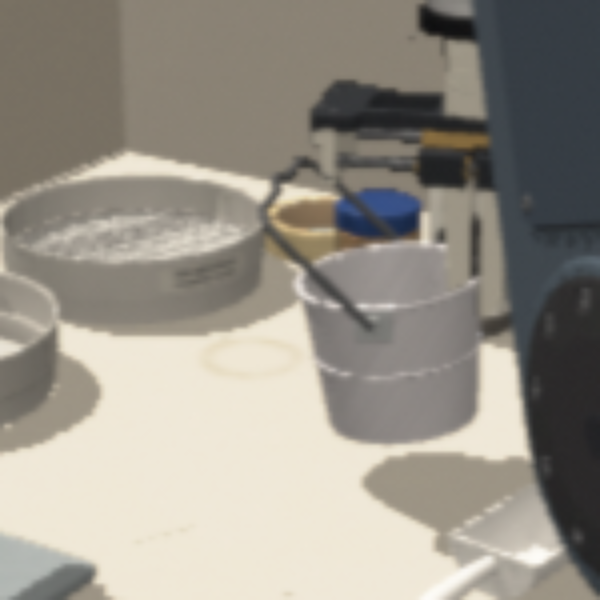

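```bash
python3 - <<'E'
from fit import *
o=robot.observe();p=o['position'];yaw=np.radians(20.65)
s=dict(np.load('s11.npz'))
for n,x,y,z in (('mid',119.3,1,77.3),('earl',51.7,63,10.6),('earr',51.7,-61,10.6)):
    P=p+np.array([x*np.cos(yaw)-y*np.sin(yaw),x*np.sin(yaw)+y*np.cos(yaw),z])/1000
    print(n,P,(proj(s,P)-[250,170])*4)
s=snap('top','top11.png')
print(proj(s,p+np.array([119.3*np.cos(yaw)-np.sin(yaw),119.3*np.sin(yaw)+np.cos(yaw),77.3])/1000))
E
python3 plan.py 415 102 166 0 16
```

```text
mid [ 0.5173 -0.1631  0.1878] [276.2338 172.0984]
earl [ 0.4322 -0.129   0.1211] [366.6635 323.7664]
earr [ 0.4759 -0.245   0.1211] [406.8017 250.3123]
[351.0754 219.5629]
from [ 405.9 -206.1  110.3] [-8.998e+01  1.000e-02  2.068e+01] end [415. 102. 166.] -0.02
4.3 -2.1 10.5 0.8; 5.4 -2.6 13.5 0.9; 6 -3.1 16.1 1.2; 6.5 -3.5 18.4 1.3; 6.7 -3.8 20.2 1.4; 6.5 -4.1 21.7 1.5; 6.2 -4.3 22.8 1.6; 5.7 -4.3 23.3 1.6; 5 -4.4 23.5 1.7; 4.2 -4.2 23.1 1.5; 3.5 -4.1 22.4 1.6; 2.7 -3.8 21.1 1.4; 2 -3.6 19.4 1.3; 1.4 -3.1 17.2 1.1; 0.8 -2.6 14.5 1; 0.5 -2.1 11.3 0.8
```

View pics/top11.png

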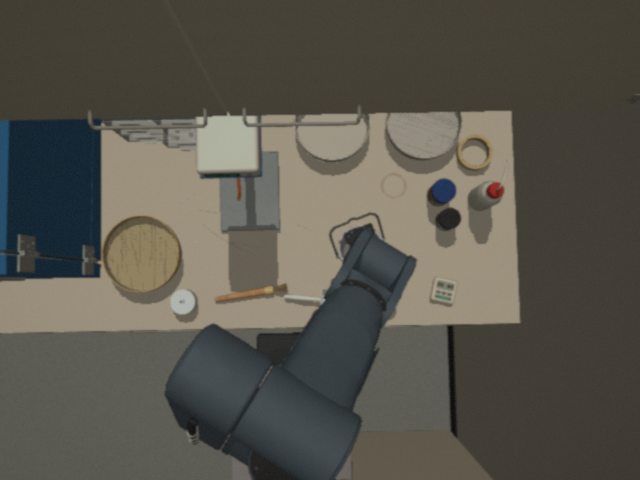

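send_rows:
  series: "2 -4 5 0.4 1; 4.5 -6 10 0.9 1; 6 -7 16 1.3 1; 6.5 -7 18.4 1.3 1; 6.7 -6 20.2 1.5 1; 6.5 -5 21.7 1.6 1; 6.2 -5 22.8 1.6 1; 5.7 -4 23.3 1.6 1"

```text
clock: 18.32
position: [0.41, -0.0603, 0.155]
tcp_rot: [-90.0, -0.0, 10.4]
ft_force: [0.6, 0.2, -6.8]
finger_gap: 0.0026
```

```bash
python3 plan.py 415 102 168 0 9
```

```text
from [410.  -60.3 155. ] [-8.999e+01 -1.000e-02  1.040e+01] end [415. 102. 168.] 0.0
2.5 -0.9 11.5 0.8; 3.2 -1.4 16.2 1; 3.6 -1.5 19.5 1.3; 3.4 -1.8 21.6 1.4; 3 -1.8 22.3 1.4; 2.4 -1.7 21.7 1.4; 1.7 -1.6 19.7 1.3; 1 -1.3 16.5 1; 0.5 -1 11.8 0.8
```

send_rows:
  series: "4 -1.5 22 1.5 1; 4 -2 23 1.5 1; 4 -2 23 1.5 1; 3 -2 23 1.5 1; 2.5 -2 22 1.5 1; 1.5 -2 19 1.3 1; 1 -1 15 0.9 1; 0.5 -1 10 0.7 1"

```text
clock: 19.32
position: [0.4139, 0.0978, 0.1683]
tcp_rot: [-90.0, 0.0, 0.1]
ft_force: [0.1, -0.7, -6.1]
finger_gap: 0.0022
```

Run:
```python
from fit import *
o=robot.observe();p=o['position'];yaw=np.radians(o['tcp_rot'][2]);print(p,o['tcp_rot'],o['clock'])
rot=lambda x,y,z:p+np.array([x*np.cos(yaw)-y*np.sin(yaw),x*np.sin(yaw)+y*np.cos(yaw),z])/1000
s=snap('side'); np.savez('s12',**s)
cv2.imwrite('pics/side12.png',cv2.resize(s['pixels'][150:290,150:310,::-1],None,fx=5,fy=5))
for n,x,y,z in (('mid',119.3,1,77.3),('gl',115.7,31,74),('c',115.7,47,74),('earl',51.7,63,10.6)):
    P=rot(x,y,z); print(n,P,(proj(s,P)-[150,150])*5)
for P in ([.581,.102,.209],[.565,.102,.223]): print((proj(s,P)-[150,150])*5)
t=snap('top');np.savez('t12',**t)
cv2.imwrite('pics/top12.png',cv2.resize(t['pixels'][150:260,190:310,::-1],None,fx=6,fy=5))
for n,x,y,z in (('mid',119.3,1,77.3),('gl',115.7,31,74),('c',115.7,47,74),('cr',115.7,-45,74)):
    print(n,(proj(t,rot(x,y,z))-[190,150])*[6,5])
print((proj(t,[.565,.102,.223])-[190,150])*[6,5])
```

```text
[0.4139 0.0978 0.1683] [-89.9863   0.0113   0.0665] 19.325
mid [0.5332 0.0989 0.2456] [438.1333 344.9234]
gl [0.5295 0.1289 0.2423] [393.4199 375.6197]
c [0.5295 0.1449 0.2423] [364.7593 387.3379]
earl [0.4655 0.1608 0.1789] [472.4023 588.8323]
[352.1152 411.1958]
[378.1615 386.1414]
mid [288.1636 310.6037]
gl [211.2309 320.6219]
c [169.4816 321.3406]
cr [409.5144 317.2087]
[287.6901 249.06  ]
```

View pics/side12.png

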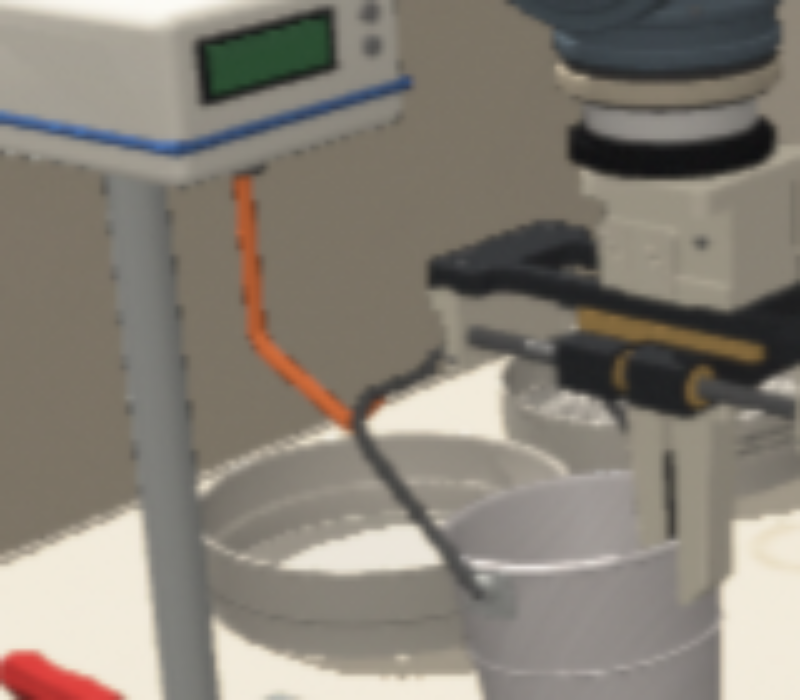

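View pics/top12.png

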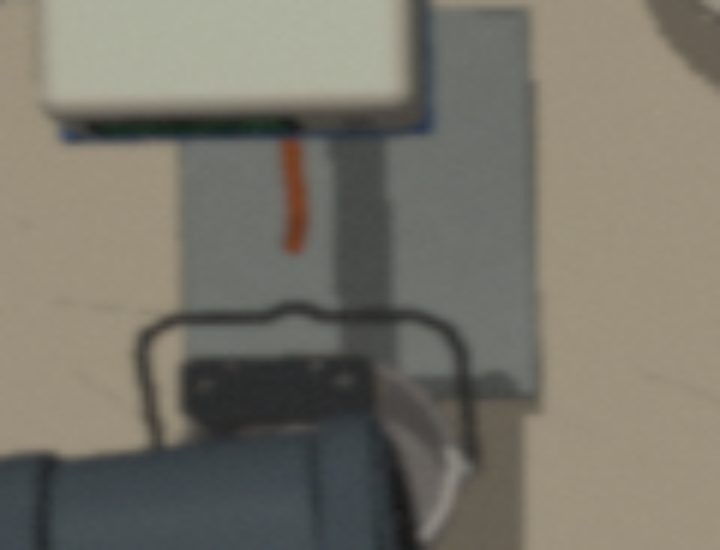

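send_rows:
  series: "4 0 0.5 0 1; 8 0 0 0 1; 10 0 0 0 1; 10 0 0 0 1; 9 0 0 0 1; 6 0 0 0 1; 2 0 0 0 1; 0 0 0 0 1"

```text
clock: 20.42
position: [0.4632, 0.0972, 0.1679]
tcp_rot: [-90.0, 0.0, 0.1]
ft_force: [0.4, -0.9, -6.1]
finger_gap: 0.0028
```

```bash
cat > look.py <<'E'
from fit import *
import sys
o=robot.observe();p=o['position'];yaw=np.radians(o['tcp_rot'][2]);print(p,o['tcp_rot'],o['ft_force'],o['clock'],o['finger_gap'])
rot=lambda x,y,z:p+np.array([x*np.cos(yaw)-y*np.sin(yaw),x*np.sin(yaw)+y*np.cos(yaw),z])/1000
k=sys.argv[1]
s=snap('side')
cv2.imwrite('pics/side%s.png'%k,cv2.resize(s['pixels'][150:290,150:310,::-1],None,fx=5,fy=5))
print('mid',rot(119.3,1,77.3))
if len(sys.argv)>2:
    t=snap('top')
    cv2.imwrite('pics/top%s.png'%k,cv2.resize(t['pixels'][150:260,190:310,::-1],None,fx=6,fy=5))
E
python3 look.py 13 t
```

```text
[0.4632 0.0972 0.1679] [-90.0007   0.0191   0.0779] [ 0.4118 -0.932  -6.1001] 20.425 0.0028198115642886594
mid [0.5825 0.0984 0.2452]
```

View pics/side13.png

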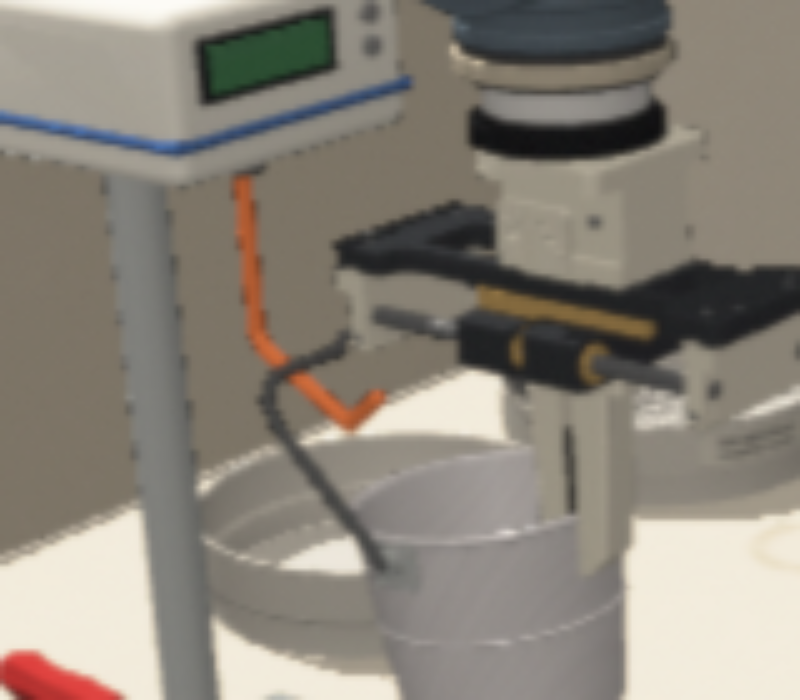

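View pics/top13.png

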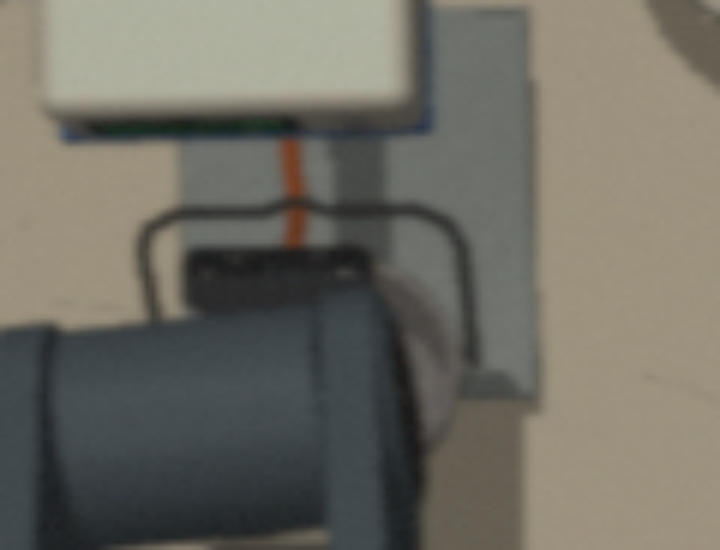

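send_rows:
  series: "-1 3 0.5 0 1; -1 5 0.5 0 1; -1 5 0 0 1; -1 5 0 0 1; 0 4 0 0 1; 0 2 0 0 1; 0 0 0 0 1"

```text
clock: 21.4
position: [0.4594, 0.0983, 0.144]
tcp_rot: [-90.0, 0.0, 0.1]
ft_force: [0.3, -0.5, -5.5]
finger_gap: 0.0027
```

```bash
python3 look.py 14 t
```

```text
[0.4594 0.0983 0.144 ] [-89.9987   0.0024   0.0792] [ 0.3455 -0.5282 -5.4908] 21.4 0.002685925575876554
mid [0.5787 0.0994 0.2213]
```

View pics/side14.png

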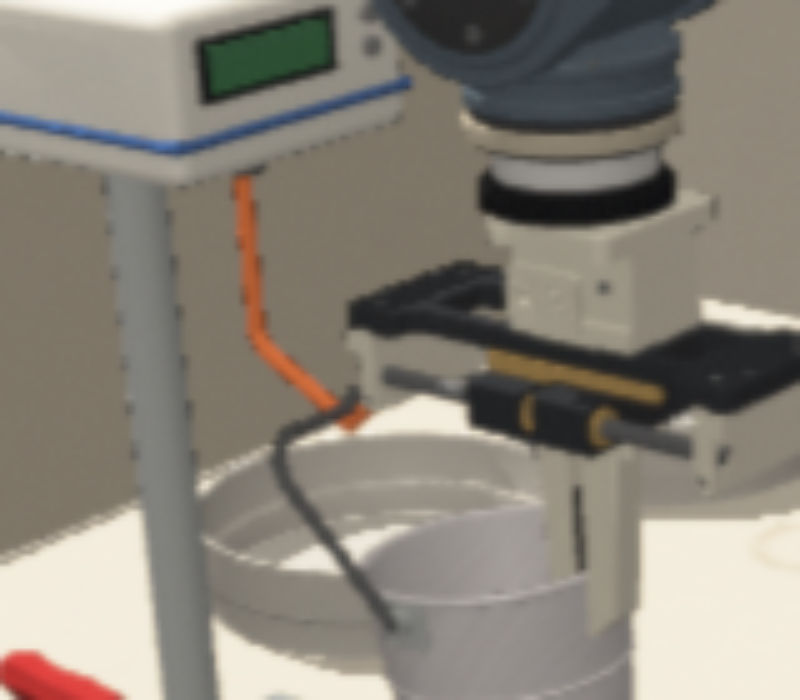

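View pics/top14.png

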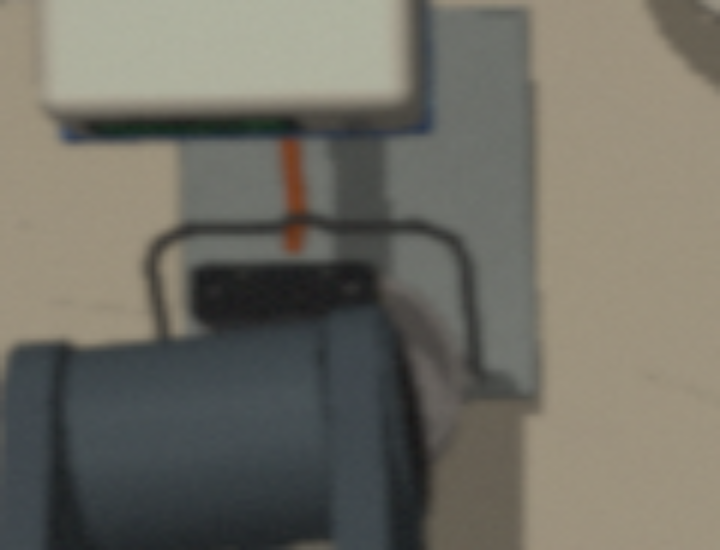

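send_rows:
  series: "0 2 0 0 1; 0 2 0 0 1; 0 2 0 0 1; 0 2 0 0 1; 0 0 0 0 1"

```text
clock: 22.12
position: [0.4629, 0.0985, 0.1379]
tcp_rot: [-90.0, -0.5, 0.1]
ft_force: [9.6, 0.2, 4.0]
finger_gap: 0.0028
```

```bash
python3 look.py 15 t
```

```text
[0.4629 0.0985 0.1379] [-89.9507  -0.5183   0.0693] [9.5798 0.2111 3.9871] 22.125 0.0028308644808187674
mid [0.5822 0.0996 0.2152]
```

View pics/side15.png

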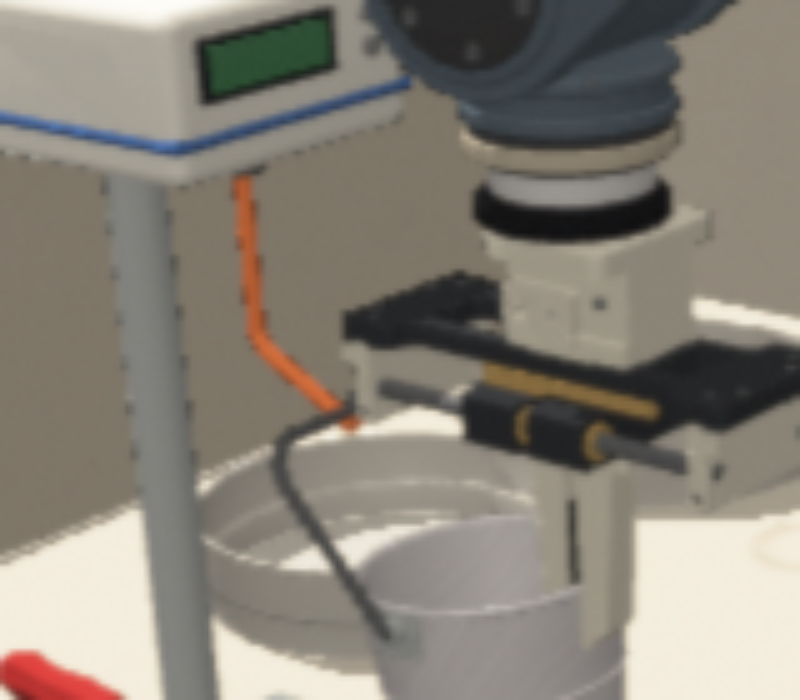

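View pics/top15.png

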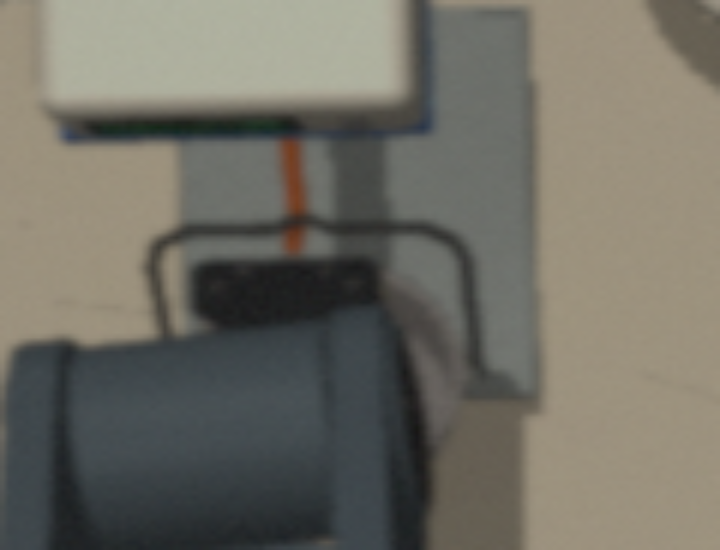

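send_rows:
  series: "0 0 0 0 0.96; 0 0 0 0 0.94; 0 0 0 0 0.92; 0 0 0 0 0.9; 0 0 0 0 0.88; 0 0 0 0 0.88"

```text
clock: 22.98
position: [0.4607, 0.0983, 0.1367]
tcp_rot: [-90.0, -0.2, 0.1]
ft_force: [5.4, 0.3, -1.2]
finger_gap: 0.0114
```

```bash
python3 look.py 16 t
```

```text
[0.4607 0.0983 0.1367] [-89.981   -0.1935   0.078 ] [ 5.4459  0.2816 -1.205 ] 22.975 0.01141656535486026
mid [0.58   0.0995 0.214 ]
```

View pics/side16.png

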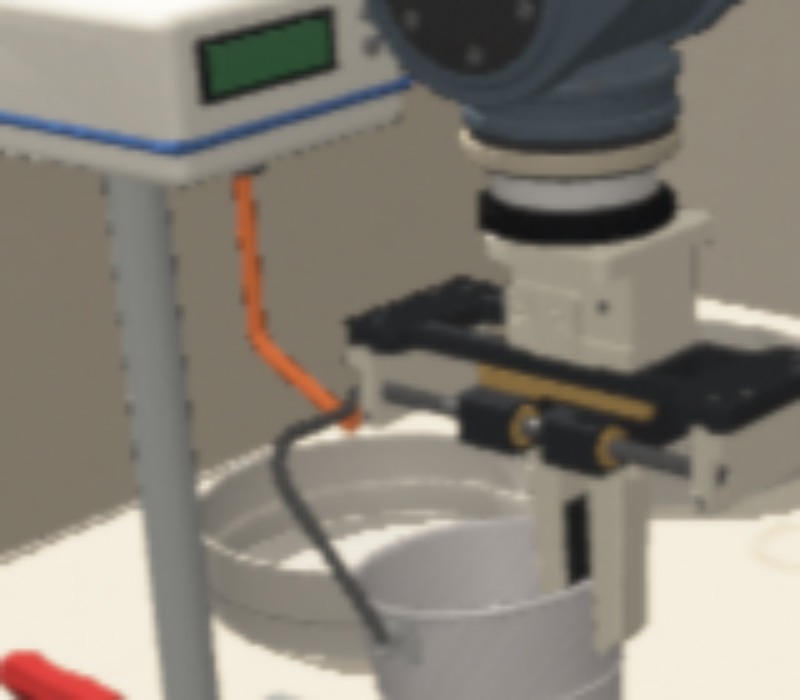

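View pics/top16.png

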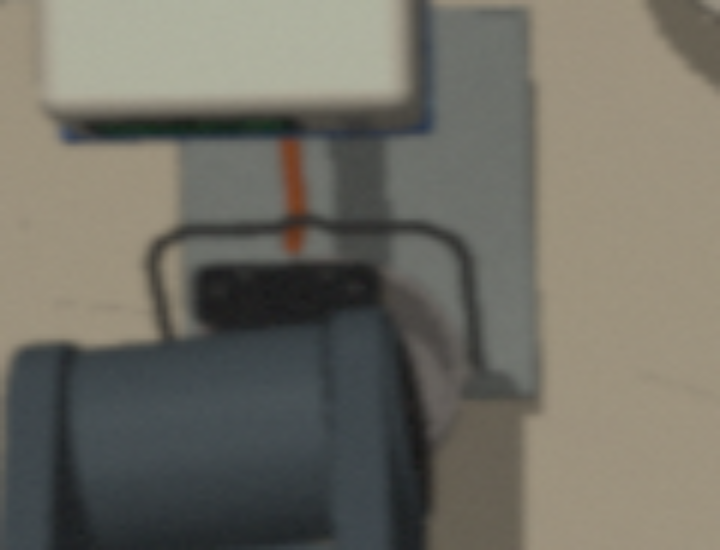

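send_rows:
  series: "-0.5 2 0 0 0.82; -0.5 2 0 0 0.76; -0.5 2 0 0 0.7; -0.5 1.8 0 0 0.64; 0 1.7 0 0 0.58; 0 1.5 0 0 0.52; 0 0 0 0 0.52"

```text
clock: 23.95
position: [0.4571, 0.0982, 0.1248]
tcp_rot: [-90.0, 0.0, 0.1]
ft_force: [3.6, 0.9, -0.5]
finger_gap: 0.0446
```

```bash
python3 look.py 17 t
```

```text
[0.4571 0.0982 0.1248] [-90.0033   0.0377   0.0797] [ 3.5649  0.9245 -0.5169] 23.95 0.04457644805966175
mid [0.5764 0.0994 0.2021]
```

View pics/side17.png

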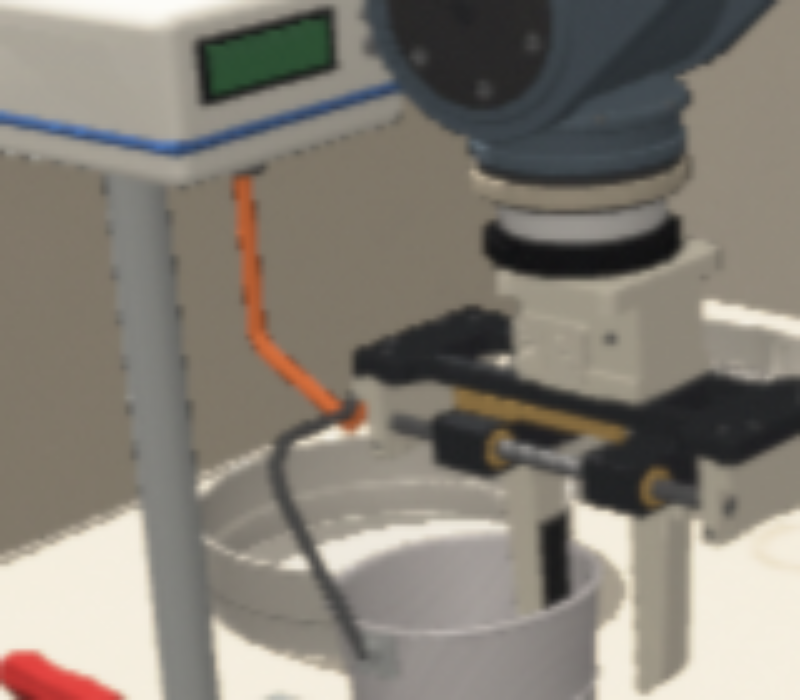

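View pics/top17.png

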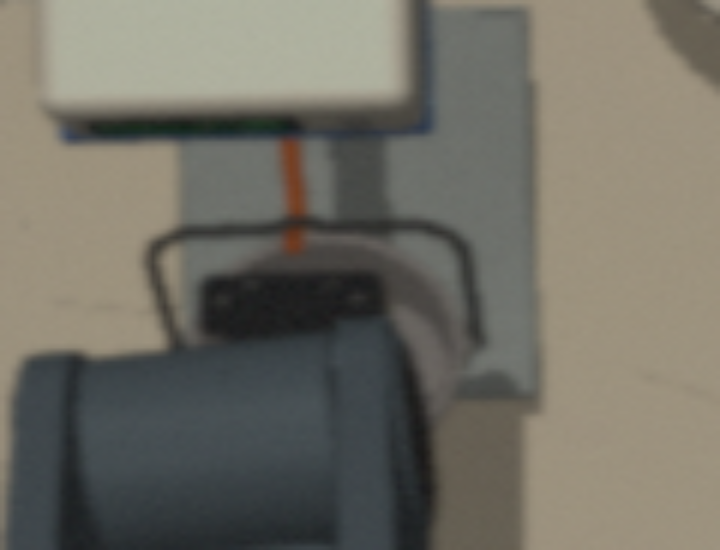

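send_rows:
  series: "0 1.3 0 0 0.45; 0 1.2 0 0 0.38; 0.5 1.1 0 0 0.3; 0.5 1 0 0 0.22; 0.5 0.9 0 0 0.14; 0.5 0.8 0 0 0.06; 0.5 0.6 0 0 0; 0 0 0 0 0"

```text
clock: 25.05
position: [0.4598, 0.0982, 0.1181]
tcp_rot: [-90.0, 0.0, 0.1]
ft_force: [0.8, 0.4, 0.0]
finger_gap: 0.093
```

```bash
python3 look.py 18 t
```

```text
[0.4598 0.0982 0.1181] [-90.0011   0.0095   0.0795] [0.7807 0.3732 0.0061] 25.05 0.09300602178637726
mid [0.5791 0.0994 0.1954]
```

View pics/side18.png

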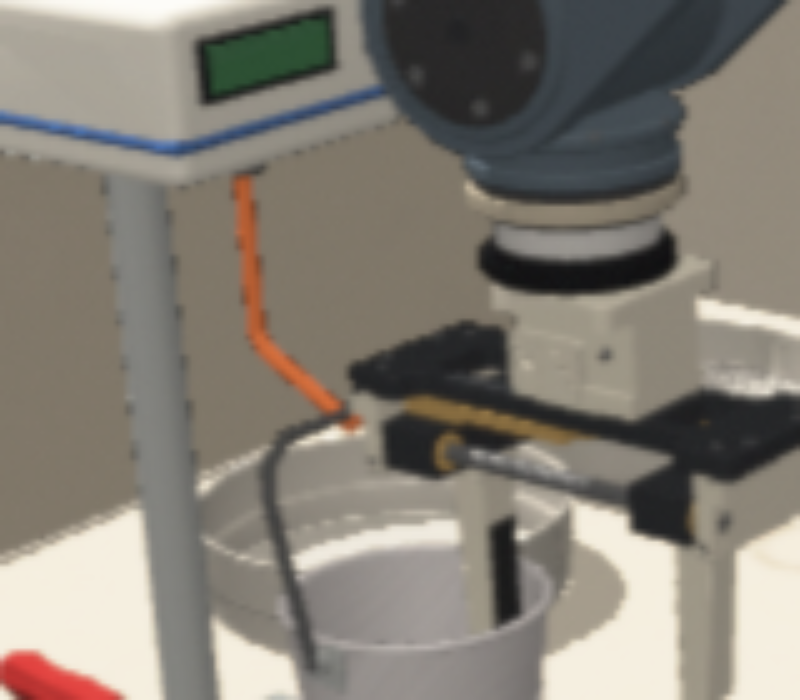

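View pics/top18.png

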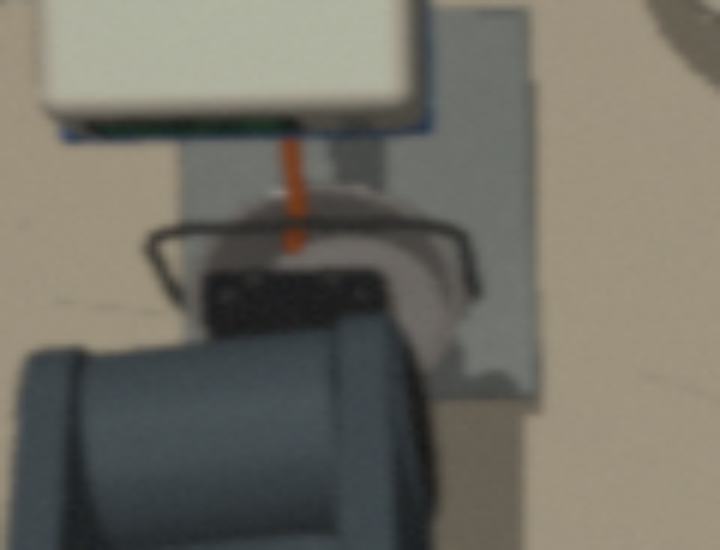

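send_rows:
  series: "1 0 0 0 0; 1 -1 0 0 0; 0 -3 0 0 0; 0 -4 0 0 0; 0 -5 0 0 0; 0 -6 0 0 0; 0 -8 0 0 0; 0 -10 0 0 0"

```text
clock: 26.15
position: [0.4617, 0.0982, 0.1558]
tcp_rot: [-90.0, 0.0, 0.1]
ft_force: [0.4, 1.0, -0.7]
finger_gap: 0.0929
```

```bash
python3 look.py 19 t
```

```text
[0.4617 0.0982 0.1558] [-89.9995   0.0104   0.0773] [ 0.4369  1.0008 -0.6772] 26.15 0.09294266681463795
mid [0.581  0.0994 0.2331]
```

View pics/side19.png

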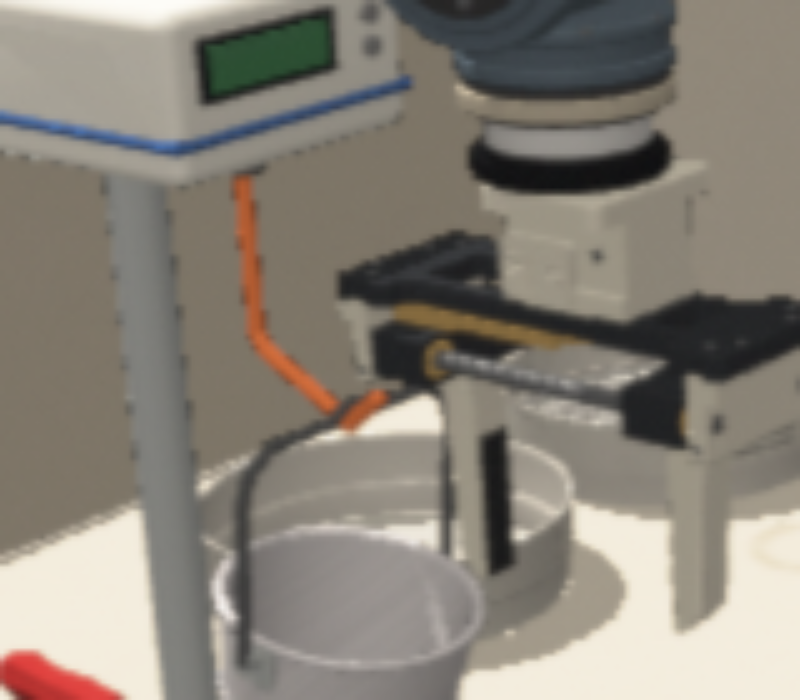

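Free-hanging on the hook's V. Retreat backward and up.

send_rows:
  series: "-5 -8 0 0 0; -12 -8 0 0 0; -20 -8 0 0 0; -25 -5 0 0 0; -25 -5 0 0 0; -20 0 0 0 0; -10 0 0 0 0; 0 0 0 0 0"

```text
clock: 27.25
position: [0.3445, 0.0981, 0.1894]
tcp_rot: [-90.0, -0.0, 0.1]
ft_force: [0.4, 0.2, -0.3]
finger_gap: 0.0935
```

send_rows:
  series: "0 0 0 0 0; 0 0 0 0 0; 0 0 0 0 0; 0 0 0 0 0; 0 0 0 0 0; 0 0 0 0 0; 0 0 0 0 0; 0 0 0 0 0"

```text
clock: 28.25
position: [0.3448, 0.0981, 0.1891]
tcp_rot: [-90.0, -0.0, 0.1]
ft_force: [-0.5, -0.4, 0.3]
finger_gap: 0.0926
```

```bash
python3 look.py 20 t
python3 - <<'E'
from h import *
s=snap('side','side20f.png');a=s['pixels'][180:330,170:290].astype(int)
for i in range(4): 
    b=snap('side')['pixels'][180:330,170:290].astype(int); print(abs(a-b).mean(),(abs(a-b).max(-1)>40).sum())
cb=0
E
```

```text
[0.3448 0.0981 0.1891] [-89.9992  -0.0011   0.0831] [-0.5483 -0.3914  0.2803] 28.25 0.0925980656797751
mid [0.4641 0.0993 0.2664]
1.325425925925926 72
1.7867777777777778 132
1.7705555555555557 127
1.349425925925926 72
```

View pics/side20f.png

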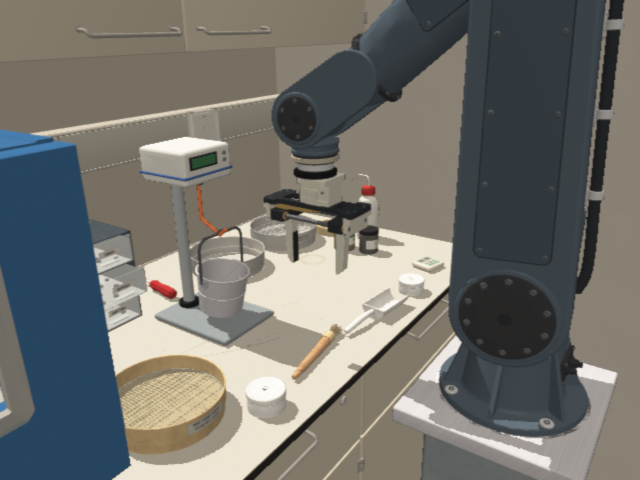

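View pics/top20.png

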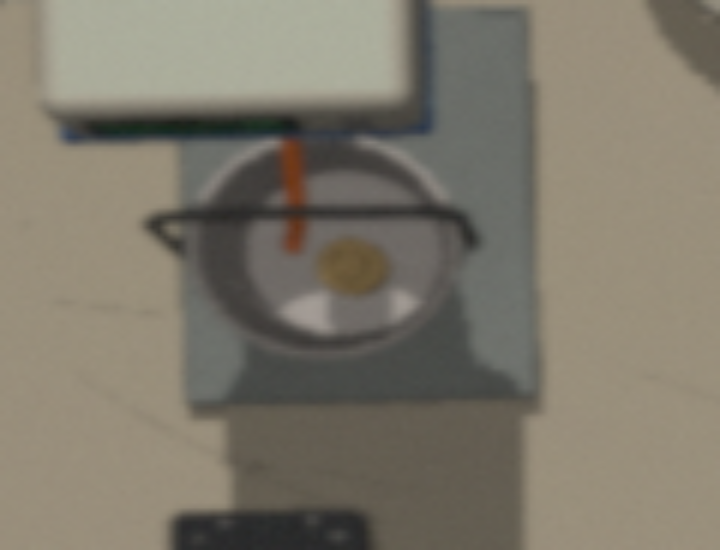

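send_rows:
  series: "0 0 0 0 0; 0 0 0 0 0; 0 0 0 0 0; 0 0 0 0 0; 0 0 0 0 0; 0 0 0 0 0; 0 0 0 0 0; 0 0 0 0 0"

```text
clock: 29.6
position: [0.3448, 0.0981, 0.1891]
tcp_rot: [-90.0, -0.0, 0.1]
ft_force: [0.9, 0.8, -0.2]
finger_gap: 0.0932
```

send_rows:
  series: "0 0 0 0 0; 0 0 0 0 0; 0 0 0 0 0; 0 0 0 0 0; 0 0 0 0 0; 0 0 0 0 0; 0 0 0 0 0; 0 0 0 0 0"

```text
clock: 30.6
position: [0.3448, 0.0981, 0.1891]
tcp_rot: [-90.0, -0.0, 0.1]
ft_force: [0.4, 0.1, -0.1]
finger_gap: 0.0932
```

send_rows:
  series: "0 0 0 0 0; 0 0 0 0 0; 0 0 0 0 0; 0 0 0 0 0; 0 0 0 0 0; 0 0 0 0 0; 0 0 0 0 0; 0 0 0 0 0"

```text
clock: 31.6
position: [0.3448, 0.0981, 0.1891]
tcp_rot: [-90.0, -0.0, 0.1]
ft_force: [1.1, 0.3, 0.9]
finger_gap: 0.0928
```

send_rows:
  series: "0 0 0 0 0; 0 0 0 0 0; 0 0 0 0 0; 0 0 0 0 0; 0 0 0 0 0; 0 0 0 0 0; 0 0 0 0 0; 0 0 0 0 0"

```text
clock: 32.6
position: [0.3448, 0.0981, 0.1891]
tcp_rot: [-90.0, 0.0, 0.1]
ft_force: [0.3, 0.9, 0.0]
finger_gap: 0.093
```

Run:
```python
from fit import *
s=snap('side');a=s['pixels'][180:330,170:290].astype(int)
for i in range(6): 
    b=snap('side')['pixels'][180:330,170:290].astype(int); print(abs(a-b).mean().round(2),(abs(a-b).max(-1)>40).sum())
cv2.imwrite('pics/side21.png',cv2.resize(s['pixels'][170:330,150:300,::-1],None,fx=4.5,fy=3.7))
C=[]
for i in range(6):
    t=snap('top'); cb,P=fit(t,c0=(.58,.1),zb=.128); 
bailfit(t,P,cb,0,1.55,zb=.118)
cv2.imwrite('pics/top21.png',cv2.resize(t['pixels'][150:260,190:310,::-1],None,fx=6,fy=5))
print(robot.observe()['clock'])
```

```text
0.4 0
0.4 0
0.4 0
0.4 0
0.4 0
0.4 0
pail c [0.5809 0.1023] 251
pail c [0.5808 0.1027] 238
pail c [0.581  0.1025] 238
pail c [0.581  0.1025] 251
pail c [0.5809 0.1024] 242
pail c [0.5809 0.1023] 234
bail [0.581  0.1019 0.0068 1.5303] deg [ 0.3886 87.6799] 207 0.00438102101917724
33.25
```

View pics/side21.png

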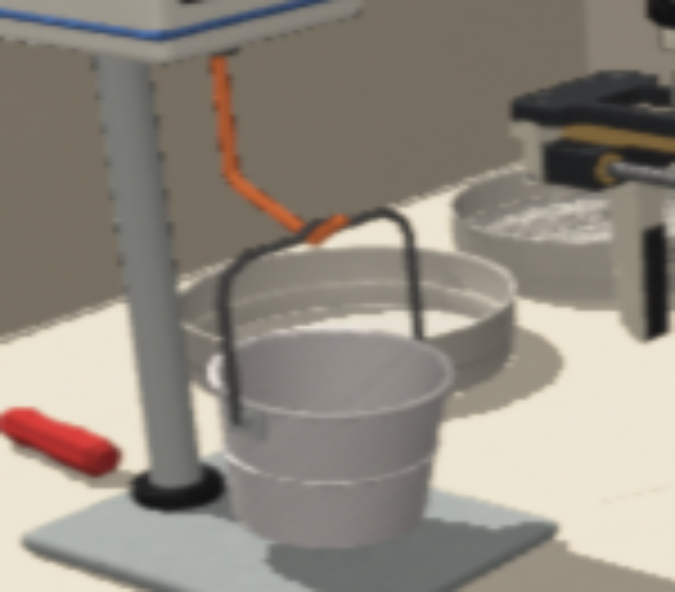

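The picture shows the kink in the hook's V, at about (315,230). The pail is level and still, and the gripper is clear of it.

```bash
python3 -c "
from station import robot
print(robot.finish_job())"
```

```text
the job is handed in; nothing more can be done
None
```

The pail hangs freely and still on the balance's hook with the brass check weight inside. I handed the job in at about 33 s of the 56 s; no verdict was reported.

**Swinging the bail up:** My first try pinched the wire at 12 N, which locked it in the pads and tipped the standing pail by roughly 25–30° (read from the picture). That is under the 40° limit, but closer than I wanted. I brought it back down, let go, and checked that the pail stood level and the weight was still upright. I then pushed the bail up with the fingers slightly open and held it at about 86° with the pail level for over 0.5 s.

**Hooking it:** The moves cannot lean the tool, so I could not use the 40° lean described in the task.
1. I set the bail at about 50°, gripped the pail by its front rim, and carried it to the balance. It tilted about 6° on the way.
2. I passed the wire over the hook's tip and into the notch.
3. I opened the jaws slowly so that one finger let the pail swing down under the hook, then withdrew.

**Last checks:**
- **Pail position:** the pail's centre is at (0.581, 0.102), within about 1 mm of my estimate of the hook seat.
- **Bail and kink:** the bail fits at about 88°, and the picture shows the kink in the notch.
- **Stillness:** the side view did not change over 0.3 s.
- **Check weight:** it was last seen inside the pail in the top view about 5 s before hand-in.
- **Bystanders:** the tins, timer and dark jar look undisturbed in the pictures, but I did not measure them again. The blue-capped jar was partly hidden by the arm in the last wide view.

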